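# Put the oil cans back on their drip rests

### The job

The small oil can has been left on the large can's drip rest. Put each oil can back on its own rest, the small can on the small rest and the large can on the large one, standing in the middle of the round pad and turned so that the tip of its spout is right over that rest's drip cup. Keep the cans upright so no oil spills, set them down rather than dropping them, and leave the mill, bottle, bowl and pizza cutter where they are.

Things in the scene. Friction and masses are not known exactly. Their poses are not given: they have to be found in the camera images.
- can_large_center (a point): Large steel oil can, upright, loose, about 0.45 kg, starting on the counter. Point: on its axis, half-way up its 130 mm height. Foot diameter 72; cone narrowing to a straight round neck of diameter 30, from 90 to 130 mm up (grip it there from above). z up, +x to the spout, -x to the loop handle (58 mm from the axis, below 88 mm): fingers closing roughly along y clear both
- can_large_tip (a point): Tip of the large can's spout, 115 mm from the can's axis and 115 mm above its underside; the spout is 10 mm thick, leaves the body low down and rises outward
- can_small_center (a point): Small steel oil can, upright, loose, about 0.25 kg, starting on the large rest's pad. Point: on its axis, half-way up its 106 mm height. Foot diameter 58; cone narrowing to a straight round neck of diameter 25, from 70 to 106 mm up (grip it there from above). z up, +x to the spout, -x to the loop handle (46 mm from the axis, below 69 mm): fingers closing roughly along y clear both
- can_small_tip (a point): Tip of the small can's spout, 80 mm from the can's axis and 92 mm above its underside; the spout is 10 mm thick, leaves the body low down and rises outward
- rest_large: The large drip rest, bare aluminium, fixed to the counter: a flat round pad of diameter 88 mm, 6 mm high, joined by a 4 mm thick web to a small round drip cup. Origin on the counter at the centre of the pad (pad's top at z = 6 mm); +x points to the drip cup, whose centre is 115 mm from the pad's centre. It is the rest for the large can
- rest_large_cup (a point): Centre of the large rest's drip cup at its rim: cup outside diameter 46, inside 38, 14 mm high
- rest_small: The small drip rest, bare aluminium, fixed to the counter: a flat round pad of diameter 70 mm, 6 mm high, joined by a 4 mm thick web to a small round drip cup. Origin on the counter at the centre of the pad (pad's top at z = 6 mm); +x points to the drip cup, whose centre is 80 mm from the pad's centre. It is the rest for the small can
- rest_small_cup (a point): Centre of the small rest's drip cup at its rim: cup outside diameter 46, inside 38, 14 mm high
- mill: Turned dark-wood pepper mill, bystander, loose: 50 mm diameter, 165 mm tall, origin at the centre of its underside
- bottle: Green glass bottle, bystander, loose: 56 mm diameter, 165 mm tall, origin at the centre of its underside
- bowl: Steel bowl, bystander, loose: rim diameter 156 mm, 55 mm high, origin at the centre of its underside
- cutter: Pizza wheel lying flat, bystander, loose: black handle 110 mm along its +y from the origin, blade of 68 mm diameter centred 62 mm along -y; at most 24 mm high; origin on the counter at the handle's front end
Mind the look-alikes: they are no part of the job. Leave any brown or yellow look-alike of the rest_small alone.

How it is judged:
By the outcome, as a careful person would: the job done as asked, in the order asked, and still so for the second after the job is handed in, with the robot touching nothing.
It also fails if it takes over 61 s, if anything falls off the work surface, if the arm or the gripper's body presses on something with over 40 N, if the wrist force passes 120 N, or if a joint passes its speed limit or range.

### The arm

A 6-joint arm with a two-finger parallel gripper is mounted at the origin on the work surface. World frame = base frame: x ahead of the robot, y to its left, z up, the work surface at z = 0. Lengths are in m, angles in rad, forces in N, time in s.
With the tool pointing down it reaches from about 0.35 to 0.85 m from the base axis. Payload 8.1 kg.
Tool frame: the origin (TCP) lies between the finger pads; the fingertips stand 19 mm ahead of it and the grasp point (between the pads) is the TCP; z points along the fingers, x is the direction in which the jaws open and shut, and the axes are right-handed (so a half turn about z gives the same grasp; the last joint's range is limited). The gripper opens to 93 mm and grips with 3 to 60 N. Pads are 15 mm wide; open, the fingers measure 128 mm over their backs; the gripper's body (75 mm by 188 mm) begins 65 mm behind the grasp point.
Start: joints at [1.128, 0.13, 1.488, -0, 1.523, -0.085], TCP at [0.21, 0.562, 0.238] pointing down, gripper open.
Joint ranges: [-2.96, 2.96], [-0.89, 2.26], [0.02, 2.5], [-1.34, 4.48], [0, 2.73], [-2.66, 2.66]. Speed limits (rad/s): [2.39, 2.39, 2.79, 3.14, 3.14, 3.14].

### API

Orientations are given as a unit quaternion [w, x, y, z].
In Python, from bench import r, optics gives the robot as it stands. The module is installed in compiled form; this text tells all that it offers.
- The arm moves only by the tool play_rows, never from a script. Its argument "increments" is a list of rows, each an object with "dp": the shift along the tool's x, y, z in mm, a list of three; "delta_rot": the turn, a rotation vector about the tool's x, y, z in rad, a list of three; "gripper": the opening, from 0 (shut) to 1 (fully open). A call has 1 to 20 rows; each row shifts and turns the commanded pose from where the row before left it, along the tool's axes as they then stand; what a row does not reach is not made up. A row lasts 1/10 s, in which the tool goes at most 50 mm and 8.59 degrees, less where a joint would pass 70% of its speed; a pose out of reach is approached as far as the arm can. A call with a gripper value outside its range is refused whole. The fingers move at their own pace and stop on an object; "force" is the grip in N (left out, the last holds). Time passes only in rows, so rows that do not move let the fingers close. It gives the time, the measured TCP pose, the force and the opening at its end, in the units of the state.
- r.observe(): the state, without advancing time (a new reading comes with each control period).
- optics.snapshot(name): name is "side" or "top"; returns a dict with "color" (400x640x3 uint8, red, green, blue), "fx", "fy", "cx", "cy" (pixels), "world_from_camera" (4x4, takes a point from camera to world coordinates). Camera axes: x right, y up, looking along -z (the intrinsics and any distortion apply to the point x, -y, -z); pixel columns grow to the right and rows downward; lengths in m; the calibration is good to about 2 mm. A picture is of the moment at which its call begins. There is no depth.
- r.job_done(): hands the job in, once; it reports no verdict.
The state is a dict: "clock": time; "q": joint angles; "joint_velocities": joint speeds; "joint_efforts": joint torques, N m; "ee_pos": TCP position; "ee_rot": TCP orientation; "wrist_force": force on the tool from outside, world axes, zero at the start; "moment": the same for the moment, N m; "gripper_width": opening from 0.0 (shut) to 1.0 (fully open).
Only numpy, scipy, OpenCV 4.12 (cv2) and the standard library are available. Lean on these libraries where they do the work, as an engineer would, in place of code of your own. Each camera call takes 0.05 s, during which the arm holds its last target.

## Working session

There is one attempt and no reset: what is moved stays moved. The work goes in short steps, Python scripts to look and compute and a tool call to move; the robot and the scene stay as the last step left them, time stands still between calls to the robot, and variables do not carry over. Pictures are saved under pics/ and viewed, and the job is handed in when it is done.

Besides the shell and the picture viewer there is one more tool, called after "Request:" by a JSON object that holds its "method" and its "body", one argument or row to a line. play_rows: Moves the arm, as the interface text tells. Its arguments: {"type":"object","properties":{"increments":{"type":"array","items":{"type":"object","properties":{"dp":{"type":"array","items":{"type":"number"}},"delta_rot":{"type":"array","items":{"type":"number"}},"gripper":{"type":"number"}}}},"force":{"type":"number"}},"required":["increments"]}

```bash
mkdir -p pics
python3 - <<'E'
from bench import r, optics
import cv2, numpy as np, pickle
print(r.observe())
for n in ("side","top"):
    s=optics.snapshot(n); cv2.imwrite(f"pics/{n}0.png",s["color"][:,:,::-1])
    pickle.dump(dict(s),open(f"{n}0.pkl","wb"))
    print(n,{k:v for k,v in s.items() if k!="color"})
E
```

```text
{'clock': 0.0, 'q': array([ 1.12759247e+00,  1.31166202e-01,  1.48924942e+00, -5.82283236e-06,
        1.52299582e+00, -8.54151080e-02]), 'joint_velocities': array([ 0.00177909, -0.00030057,  0.00023243, -0.00016703,  0.00047328,
       -0.00042777]), 'joint_efforts': array([-6.00241510e-04, -5.59868217e+01, -4.91742504e+01,  7.64987734e-02,
        3.67096276e-02, -1.94324753e-04]), 'ee_pos': array([0.20988659, 0.56153349, 0.2366008 ]), 'ee_rot': array([ 4.55239602e-04,  8.21645450e-01,  5.69998182e-01, -7.87247529e-04]), 'wrist_force': array([ 0.3255133 , -0.72885619,  1.17052998]), 'moment': array([0.02876156, 0.01111115, 0.00935257]), 'gripper_width': 1.0023833004419218}
side {'fx': 495.1789079995614, 'fy': 495.1789079995614, 'cx': 319.2340344118034, 'cy': 200.34638044986403, 'world_from_camera': array([[ 0.97090506,  0.17917108, -0.15887447,  0.285764  ],
       [-0.23869634,  0.6710068 , -0.70197859, -0.99469238],
       [-0.01916841,  0.71947731,  0.69425137,  1.09340497],
       [ 0.        ,  0.        ,  0.        ,  1.        ]])}
top {'fx': 406.46484019560546, 'fy': 406.46484019560546, 'cx': 325.8952603637765, 'cy': 201.66641905506205, 'world_from_camera': array([[ 0.01081866,  0.98555616, -0.16900298,  0.35444886],
       [-0.99991365,  0.01192355,  0.00552417, -0.00780718],
       [ 0.0074595 ,  0.16892863,  0.98560006,  1.20519277],
       [ 0.        ,  0.        ,  0.        ,  1.        ]])}
```

View pics/side0.png

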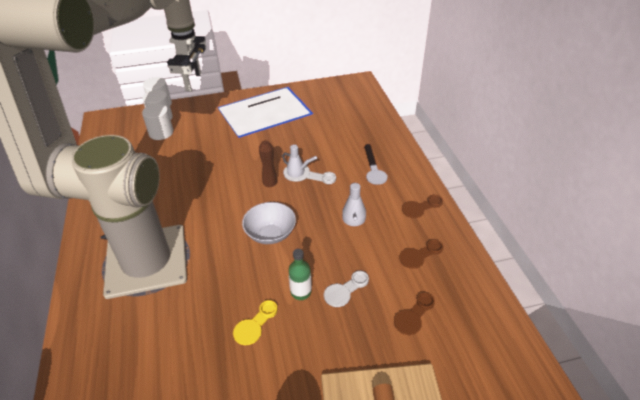

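View pics/top0.png

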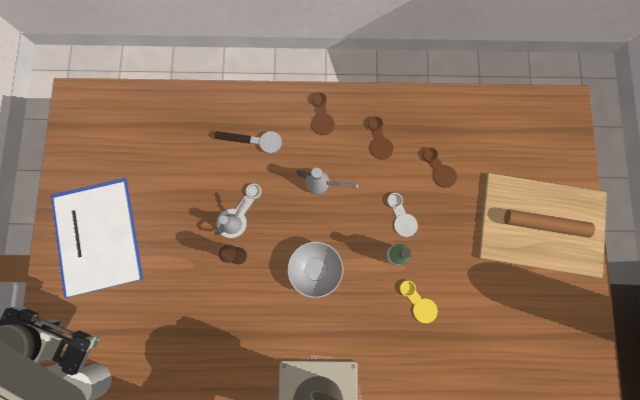

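Look-alikes for rest_small in the top view are the yellow one (425,310) and the brown ones (322,123), (381,148) and (445,175). The bare aluminium one at (405,225) fits the description. The large rest is at (231,222) with the small can on it, and the large can is at (317,183). I'll check these in closer crops.

Run:
```python
import cv2, numpy as np
t=cv2.imread("pics/top0.png"); s=cv2.imread("pics/side0.png")
def crop(im,x,y,w,h,k,n): cv2.imwrite(n,cv2.resize(im[y:y+h,x:x+w],None,fx=k,fy=k,interpolation=cv2.INTER_CUBIC))
a=[cv2.resize(im[y:y+50,x:x+65],None,fx=6,fy=6,interpolation=cv2.INTER_CUBIC) for im,x,y in((t,205,175),(t,300,155),(t,375,185),(s,275,140),(s,325,175),(s,315,262))]
A=np.vstack([np.hstack(a[:2]),np.hstack([a[2],a[3]])]); cv2.imwrite("pics/c1.png",A)
cv2.imwrite("pics/c2.png",np.hstack(a[4:]))
```

```text
(no output)
```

View pics/c1.png

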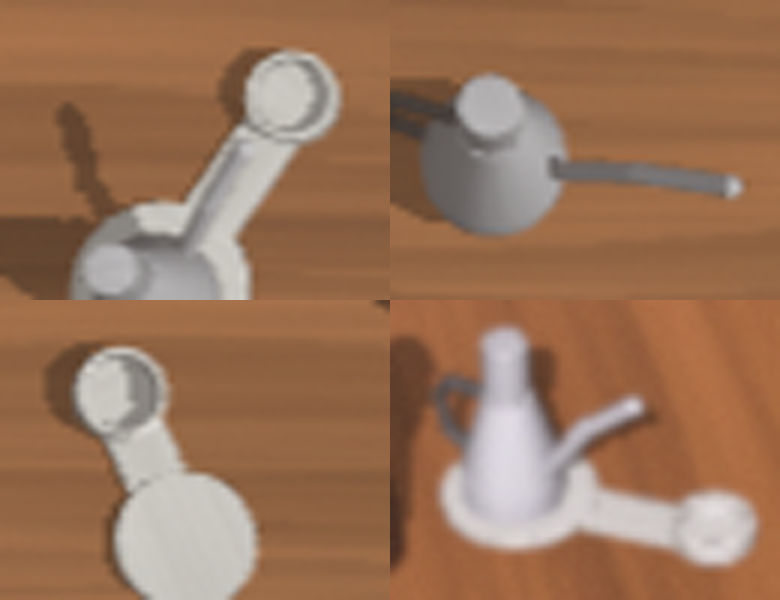

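View pics/c2.png

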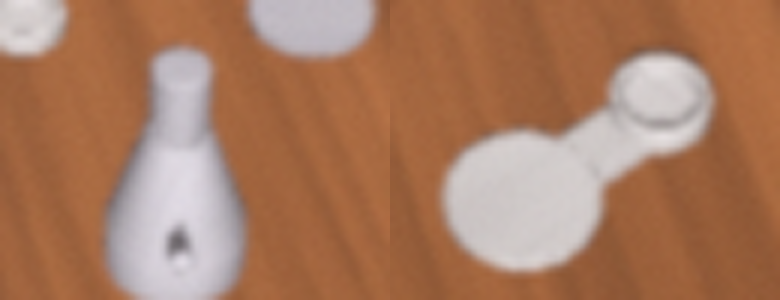

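```bash
cat > h.py <<'E'
import numpy as np, pickle, cv2
C={n:pickle.load(open(f"{n}0.pkl","rb")) for n in("side","top")}
def ray(n,u,v):
    c=C[n];T=c["world_from_camera"]
    d=T[:3,:3]@np.array([(u-c["cx"])/c["fx"],-(v-c["cy"])/c["fy"],-1]);return T[:3,3],d
def at(n,u,v,z):
    o,d=ray(n,u,v);return o+d*(z-o[2])/d[2]
def proj(n,p):
    c=C[n];T=c["world_from_camera"];q=T[:3,:3].T@(np.array(p)-T[:3,3])
    return np.array([c["cx"]+c["fx"]*q[0]/-q[2],c["cy"]-c["fy"]*q[1]/-q[2]])
E
python3 - <<'E'
from h import *
P={"Lneck":(.130,(316.4,172.1),(354.9,186.3)),"Ltip":(.115,(356.7,185.7),(354.3,218.3)),
"sPad":(.006,(405.6,225.1),(336.6,294.9)),"sCup":(.014,(394.75,199.75),(359.8,277.4)),
"lCup":(.014,(253.4,190.75),(328.6,177.3)),"lPad":(.006,None,(296.2,172.9)),
"Sneck":(.112,(223.3,219.3),(293.6,146.8)),"Stip":(.098,(244.3,199.6),(315.3,157.1))}
for k,(z,t,s) in P.items():
    a=at("top",*t,z)[:2] if t else None; b=at("side",*s,z)[:2]
    print(k,a,b)
def V(n,x,y,w,h,k):
    return cv2.resize(cv2.imread(f"pics/{n}0.png")[y:y+h,x:x+w],None,fx=k,fy=k,interpolation=cv2.INTER_CUBIC)
cv2.imwrite("pics/c3.png",V("top",205,180,70,90,6))
cv2.imwrite("pics/c4.png",V("top",280,155,160,130,5))
E
```

```text
Lneck [0.62000919 0.01284844] [0.6194738  0.00951463]
Ltip [ 0.58681337 -0.09787991] [ 0.58555462 -0.09891485]
sPad [ 0.49236713 -0.2518832 ] [ 0.49312021 -0.2558955 ]
sCup [ 0.56698051 -0.21957574] [ 0.56709101 -0.22231758]
lCup [0.5891271  0.20212762] [0.58875073 0.1950242 ]
lPad None [0.49150701 0.25377772]
Sneck [0.49017998 0.26290046] [0.48985297 0.26008436]
Stip [0.54736548 0.21140303] [0.54879568 0.20761611]
```

View pics/c3.png

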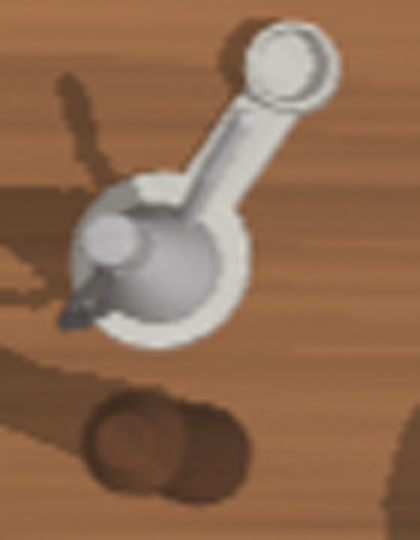

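View pics/c4.png

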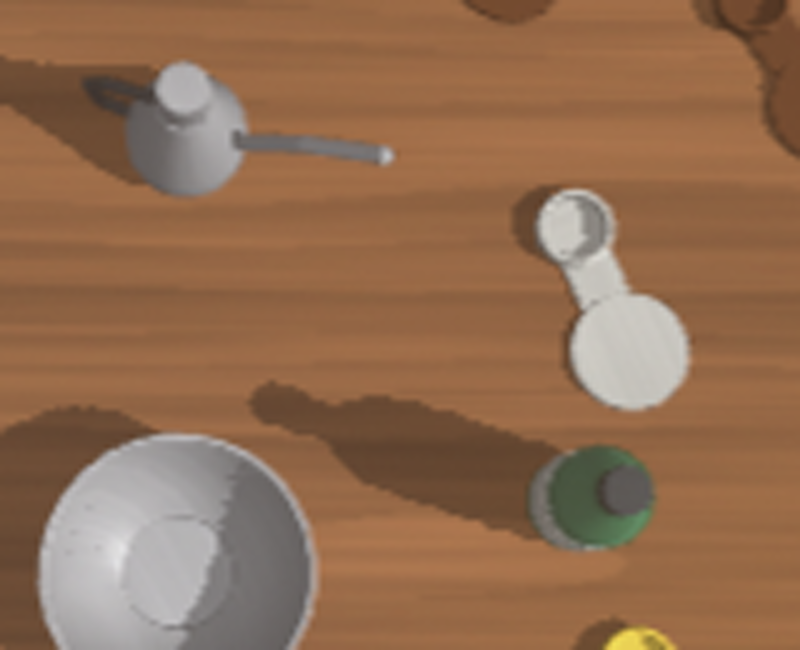

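Run:
```python
from h import *
print("lPad top",at("top",231.25,223.1,.006)[:2])
# mill: top disc at c3 (140,445)?; base right part (205,455)
print("mill base",at("top",205+205/6-.4,180+455/6-.4,0)[:2],"mill top",at("top",205+135/6-.4,180+442/6-.4,.165)[:2])
print("bottle base",at("top",280+580/5-.4,155+502/5-.4,.05)[:2],"cap",at("top",280+627/5-.4,155+490/5-.4,.165)[:2])
print("bowl rim",at("top",280+178/5-.4,155+572/5-.4,.055)[:2])
# predicted positions check
for n in C:
  print(n,"pad L",proj(n,(.4915,.256,.006)),"mill base",proj(n,(.425,.235,0)),"bottle",proj(n,(.43,-.24,0)))
s=cv2.imread("pics/side0.png")
def V(x,y,w,h,k): return cv2.resize(s[y:y+h,x:x+w],None,fx=k,fy=k,interpolation=cv2.INTER_CUBIC)
cv2.imwrite("pics/c5.png",np.hstack([V(250,130,90,70,4),V(280,240,100,70,4)]))
```

```text
lPad top [0.4922906  0.26504657]
mill base [0.39780185 0.2395921 ] mill top [0.39698848 0.23552377]
bottle base [ 0.40212657 -0.21275375] cap [ 0.40371024 -0.2164196 ]
bowl rim [0.36063723 0.01353524]
side pad L [296.06183144 172.48273489] mill base [277.86586743 181.25545428] bottle [312.0074955  296.39068027]
top pad L [234.29529306 223.40104647] mill base [240.75984784 246.15306091] bottle [401.64944063 246.27353454]
```

View pics/c5.png

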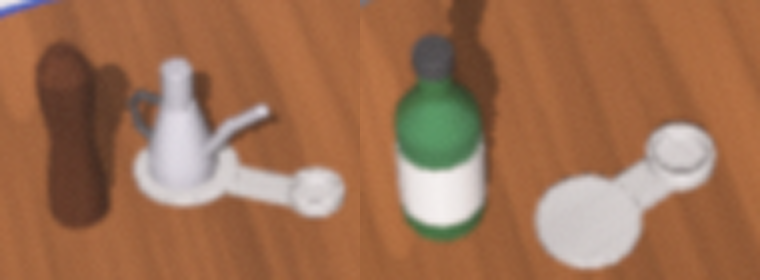

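```bash
cat > go.py <<'E'
import sys,numpy as np
from bench import r
from scipy.spatial.transform import Rotation as R
def go(x,y,z,yaw=None):
    o=r.observe();q=np.array(o["ee_rot"]);M=R.from_quat(q,scalar_first=True)
    p=np.array(o["ee_pos"]);th=np.degrees(np.arctan2(*M.as_matrix()[1::-1,0]))
    print("t",round(o["clock"],2),"p",p.round(4),"yaw",th.round(2),"tz",M.as_matrix()[:,2].round(4),"q",np.round(o["q"],2),"g",round(o["gripper_width"],3))
    print("dp mm",(M.inv().apply(np.array([x,y,z])-p)*1000).round(1))
    if yaw is not None:
        R2=R.from_matrix(np.array([[np.cos(a:=np.radians(yaw)),np.sin(a),0],[np.sin(a),-np.cos(a),0],[0,0,-1]]))
        print("rot",(M.inv()*R2).as_rotvec().round(4), "dp after rot",(R2.inv().apply(np.array([x,y,z])-p)*1000).round(1))
if __name__=="__main__": go(*map(float,sys.argv[1:]))
E
python3 go.py .490 .2615 .2366 49
```

```text
t 0.1 p [0.2099 0.5616 0.2367] yaw 69.5 tz [-8.0e-04 -1.5e-03 -1.0e+00] q [ 1.13  0.13  1.49  0.    1.52 -0.09] g 0.999
dp mm [-1.830e+02  3.675e+02  3.000e-01]
rot [1.000e-04 1.700e-03 3.578e-01] dp after rot [-4.270e+01  4.083e+02  1.000e-01]
```

Request:
{"method": "play_rows", "body": {
  "increments": [
    {"dp": [0, 0, 0], "delta_rot": [0, 0, 0.0895], "gripper": 0.65},
    {"dp": [0, 0, 0], "delta_rot": [0, 0, 0.0895], "gripper": 0.65},
    {"dp": [0, 0, 0], "delta_rot": [0, 0, 0.0895], "gripper": 0.65},
    {"dp": [0, 0, 0], "delta_rot": [0, 0, 0.0895], "gripper": 0.65},
    {"dp": [-3, 29, 0], "delta_rot": [0, 0, 0], "gripper": 0.65},
    {"dp": [-3, 29, 0], "delta_rot": [0, 0, 0], "gripper": 0.65},
    {"dp": [-3, 29, 0], "delta_rot": [0, 0, 0], "gripper": 0.65},
    {"dp": [-3, 29, 0], "delta_rot": [0, 0, 0], "gripper": 0.65},
    {"dp": [-3, 29, 0], "delta_rot": [0, 0, 0], "gripper": 0.65},
    {"dp": [-3, 29, 0], "delta_rot": [0, 0, 0], "gripper": 0.65},
    {"dp": [-3, 29, 0], "delta_rot": [0, 0, 0], "gripper": 0.65},
    {"dp": [-3, 29, 0], "delta_rot": [0, 0, 0], "gripper": 0.65},
    {"dp": [-3, 29, 0], "delta_rot": [0, 0, 0], "gripper": 0.65},
    {"dp": [-3, 29, 0], "delta_rot": [0, 0, 0], "gripper": 0.65},
    {"dp": [-3, 29, 0], "delta_rot": [0, 0, 0], "gripper": 0.65},
    {"dp": [-3, 29, 0], "delta_rot": [0, 0, 0], "gripper": 0.65},
    {"dp": [-3, 29, 0], "delta_rot": [0, 0, 0], "gripper": 0.65},
    {"dp": [-3, 29, 0], "delta_rot": [0, 0, 0], "gripper": 0.65},
    {"dp": [0, 0, 0], "delta_rot": [0, 0, 0], "gripper": 0.65},
    {"dp": [0, 0, 0], "delta_rot": [0, 0, 0], "gripper": 0.65}
  ]
}}

```text
clock: 2.1
ee_pos: [0.4888, 0.2635, 0.2371]
ee_rot: [-0.0, 0.91, 0.414, -0.001]
wrist_force: [-0.3, -0.6, 0.2]
gripper_width: 0.649
```

```bash
python3 go.py .490 .2615 .104 49
python3 - <<'E'
from bench import optics
import cv2, numpy as np
a=[]
for n,(x,y) in {"top":(180,160),"side":(240,80)}.items():
    im=optics.snapshot(n)["color"][:,:,::-1]; cv2.imwrite(f"pics/{n}1.png",im)
    a.append(cv2.resize(im[y:y+110,x:x+100],None,fx=4,fy=4,interpolation=cv2.INTER_CUBIC))
cv2.imwrite("pics/d1.png",np.hstack(a))
E
```

```text
t 2.1 p [0.4888 0.2635 0.2371] yaw 48.9 tz [-1.1e-03 -1.0e-04 -1.0e+00] q [ 0.4   0.01  1.61  0.    1.52 -0.45] g 0.649
dp mm [ -0.6   2.3 133.1]
rot [-0.0008  0.0008 -0.0018] dp after rot [ -0.7   2.2 133.1]
```

View pics/d1.png

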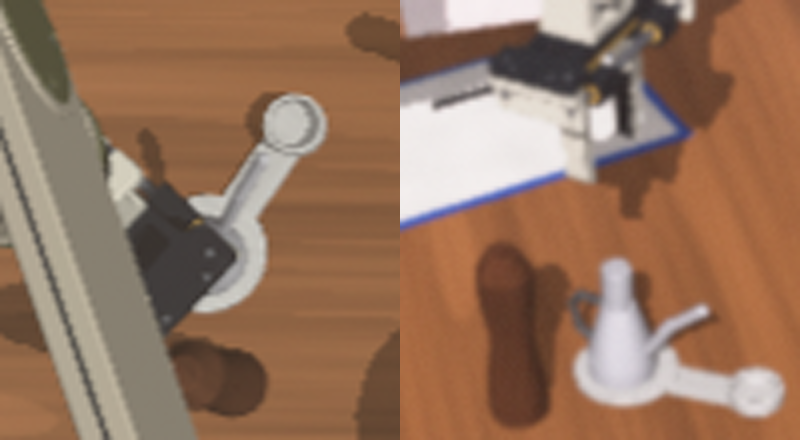

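Request:
{"method": "play_rows", "body": {
  "increments": [
    {"dp": [-0.6, 2.3, 10], "delta_rot": [0, 0, 0]},
    {"dp": [0, 0, 20], "delta_rot": [0, 0, 0]},
    {"dp": [0, 0, 20], "delta_rot": [0, 0, 0]},
    {"dp": [0, 0, 20], "delta_rot": [0, 0, 0]},
    {"dp": [0, 0, 20], "delta_rot": [0, 0, 0]},
    {"dp": [0, 0, 10], "delta_rot": [0, 0, 0]},
    {"dp": [0, 0, 0], "delta_rot": [0, 0, 0]},
    {"dp": [0, 0, 0], "delta_rot": [0, 0, 0]}
  ]
}}

```text
invalid input at $.increments[0]: expected keys dp, delta_rot, gripper
```

```bash
python3 go.py .490 .2615 .104 49
python3 - <<'E'
from bench import optics
import cv2, numpy as np
a=[]
for n,(x,y) in {"top":(180,160),"side":(240,100)}.items():
    im=optics.snapshot(n)["color"][:,:,::-1]; cv2.imwrite(f"pics/{n}2.png",im)
    a.append(cv2.resize(im[y:y+110,x:x+100],None,fx=4,fy=4,interpolation=cv2.INTER_CUBIC))
cv2.imwrite("pics/d2.png",np.hstack(a))
E
```

```text
t 2.2 p [0.4882 0.2644 0.2373] yaw 49.01 tz [-8.e-04  1.e-04 -1.e+00] q [ 0.4   0.01  1.61  0.    1.52 -0.45] g 0.652
dp mm [ -1.    3.3 133.3]
rot [-0.0007  0.0005  0.0002] dp after rot [ -1.1   3.3 133.3]
```

View pics/d2.png

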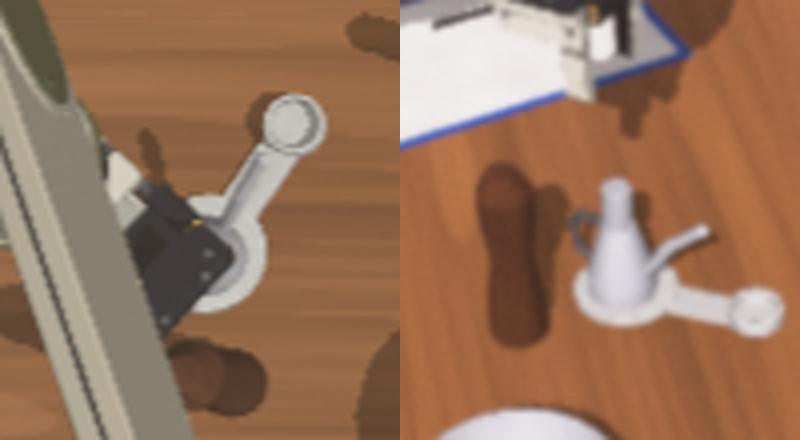

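Request:
{"method": "play_rows", "body": {
  "increments": [
    {"dp": [-0.8, 2.5, 10], "delta_rot": [0, 0, 0], "gripper": 0.65},
    {"dp": [0, 0, 20], "delta_rot": [0, 0, 0], "gripper": 0.65},
    {"dp": [0, 0, 20], "delta_rot": [0, 0, 0], "gripper": 0.65},
    {"dp": [0, 0, 20], "delta_rot": [0, 0, 0], "gripper": 0.65},
    {"dp": [0, 0, 20], "delta_rot": [0, 0, 0], "gripper": 0.65},
    {"dp": [0, 0, 10], "delta_rot": [0, 0, 0], "gripper": 0.65},
    {"dp": [0, 0, 0], "delta_rot": [0, 0, 0], "gripper": 0.65},
    {"dp": [0, 0, 0], "delta_rot": [0, 0, 0], "gripper": 0.65}
  ]
}}

```text
clock: 3.1
ee_pos: [0.4903, 0.2619, 0.1381]
ee_rot: [0.0, 0.91, 0.415, 0.0]
wrist_force: [0.5, -0.7, -0.6]
gripper_width: 0.651
```

```bash
python3 go.py .490 .2615 .104 49
python3 - <<'E'
from bench import optics
import cv2, numpy as np
a=[]
for n,(x,y) in {"top":(180,160),"side":(240,100)}.items():
    im=optics.snapshot(n)["color"][:,:,::-1]; cv2.imwrite(f"pics/{n}2.png",im)
    a.append(cv2.resize(im[y:y+110,x:x+100],None,fx=4,fy=4,interpolation=cv2.INTER_CUBIC))
cv2.imwrite("pics/d2.png",np.hstack(a))
E
```

```text
t 3.1 p [0.4903 0.2619 0.1381] yaw 49.01 tz [ 3.e-04  1.e-04 -1.e+00] q [ 0.4   0.08  1.73 -0.    1.33 -0.46] g 0.651
dp mm [-0.5 -0.  34.1]
rot [ 0.0001 -0.0003  0.0001] dp after rot [-0.5 -0.  34.1]
```

View pics/d2.png

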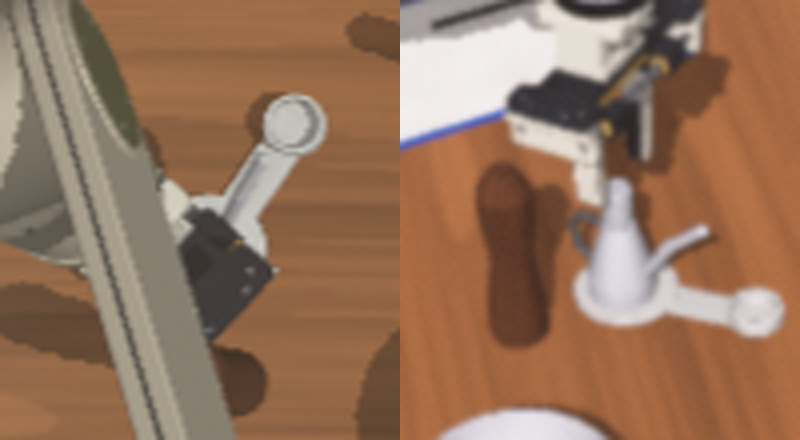

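Side view: the fingertips, at about (590,190) and (645,155), straddle the neck at (618,185). Next I descend and grip.

Request:
{"method": "play_rows", "body": {
  "increments": [
    {"dp": [0, 0, 10], "delta_rot": [0, 0, 0], "gripper": 0.65},
    {"dp": [0, 0, 10], "delta_rot": [0, 0, 0], "gripper": 0.65},
    {"dp": [0, 0, 10], "delta_rot": [0, 0, 0], "gripper": 0.65},
    {"dp": [0, 0, 4], "delta_rot": [0, 0, 0], "gripper": 0.65},
    {"dp": [0, 0, 0], "delta_rot": [0, 0, 0], "gripper": 0.35},
    {"dp": [0, 0, 0], "delta_rot": [0, 0, 0], "gripper": 0.3},
    {"dp": [0, 0, 0], "delta_rot": [0, 0, 0], "gripper": 0.2},
    {"dp": [0, 0, 0], "delta_rot": [0, 0, 0], "gripper": 0.1},
    {"dp": [0, 0, 0], "delta_rot": [0, 0, 0], "gripper": 0.1},
    {"dp": [0, 0, 0], "delta_rot": [0, 0, 0], "gripper": 0.1}
  ],
  "force": 25
}}

```text
clock: 4.2
ee_pos: [0.4905, 0.2618, 0.104]
ee_rot: [-0.0, 0.91, 0.415, 0.0]
wrist_force: [0.6, -0.4, 1.9]
gripper_width: 0.263
```

```bash
python3 go.py .490 .2615 .104 49
python3 - <<'E'
from bench import optics
import cv2, numpy as np
a=[]
for n,(x,y) in {"top":(180,160),"side":(240,100)}.items():
    im=optics.snapshot(n)["color"][:,:,::-1]; cv2.imwrite(f"pics/{n}3.png",im)
    a.append(cv2.resize(im[y:y+110,x:x+100],None,fx=4,fy=4,interpolation=cv2.INTER_CUBIC))
cv2.imwrite("pics/d3.png",np.hstack(a))
E
```

```text
t 4.2 p [0.4905 0.2618 0.104 ] yaw 48.99 tz [ 6.e-04  3.e-04 -1.e+00] q [ 0.4   0.12  1.75  0.    1.27 -0.46] g 0.263
dp mm [-0.6 -0.2  0. ]
rot [ 0.0003 -0.0007 -0.0002] dp after rot [-0.6 -0.2  0. ]
```

View pics/d3.png

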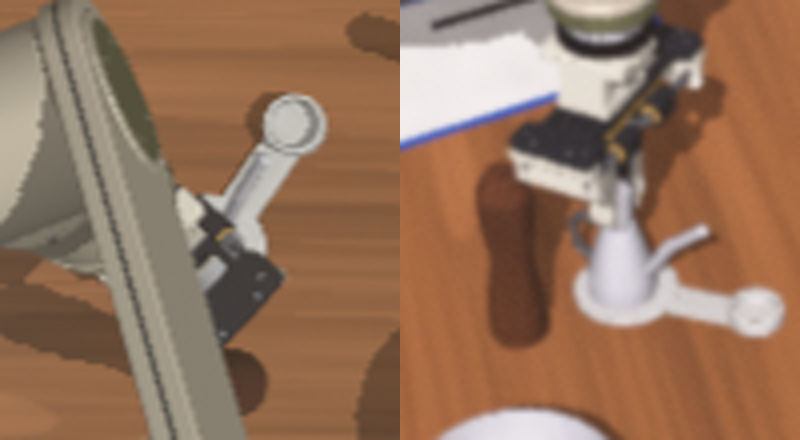

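Gripped: the opening of 24.5 mm matches the neck, and the mill hasn't moved. Next I lift.

Request:
{"method": "play_rows", "body": {
  "increments": [
    {"dp": [0, 0, -3], "delta_rot": [0, 0, 0], "gripper": 0.1},
    {"dp": [0, 0, -7], "delta_rot": [0, 0, 0], "gripper": 0.1},
    {"dp": [0, 0, -14], "delta_rot": [0, 0, 0], "gripper": 0.1},
    {"dp": [0, 0, -20], "delta_rot": [0, 0, 0], "gripper": 0.1},
    {"dp": [0, 0, -20], "delta_rot": [0, 0, 0], "gripper": 0.1},
    {"dp": [0, 0, -20], "delta_rot": [0, 0, 0], "gripper": 0.1},
    {"dp": [0, 0, -20], "delta_rot": [0, 0, 0], "gripper": 0.1},
    {"dp": [0, 0, -20], "delta_rot": [0, 0, 0], "gripper": 0.1},
    {"dp": [0, 0, -20], "delta_rot": [0, 0, 0], "gripper": 0.1},
    {"dp": [0, 0, -14], "delta_rot": [0, 0, 0], "gripper": 0.1},
    {"dp": [0, 0, -8], "delta_rot": [0, 0, 0], "gripper": 0.1},
    {"dp": [0, 0, 0], "delta_rot": [0, 0, 0], "gripper": 0.1}
  ],
  "force": 25
}}

```text
clock: 5.5
ee_pos: [0.4908, 0.2619, 0.2712]
ee_rot: [0.0, 0.91, 0.415, 0.001]
wrist_force: [-0.2, 1.1, -2.6]
gripper_width: 0.267
```

```bash
python3 go.py .4927 -.253 .27
python3 - <<'E'
from bench import optics
import cv2, numpy as np
a=[]
for n,(x,y) in {"top":(180,160),"side":(240,60)}.items():
    im=optics.snapshot(n)["color"][:,:,::-1]; cv2.imwrite(f"pics/{n}4.png",im)
    a.append(cv2.resize(im[y:y+110,x:x+100],None,fx=4,fy=4,interpolation=cv2.INTER_CUBIC))
cv2.imwrite("pics/d4.png",np.hstack(a))
E
```

```text
t 5.5 p [0.4908 0.2619 0.2712] yaw 48.99 tz [ 2.2e-03  9.0e-04 -1.0e+00] q [ 0.4  -0.    1.57 -0.    1.58 -0.46] g 0.267
dp mm [-387.3  339.3    0.8]
```

View pics/d4.png

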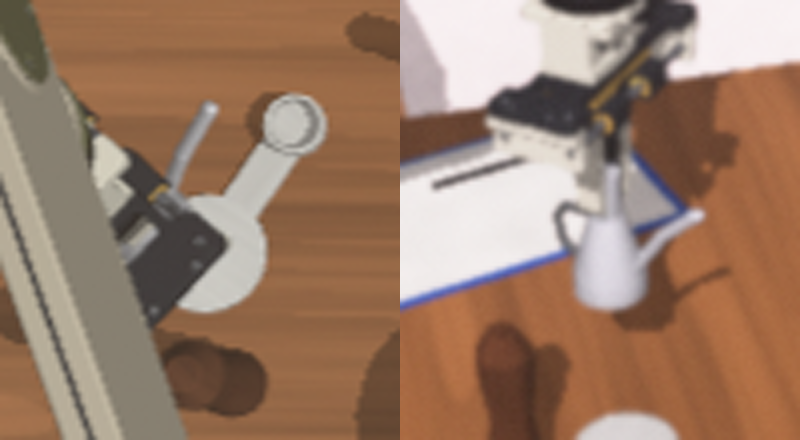

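Run:
```python
from h import *
for n,u,v in (("top",232.6,185.6),("side",314.4,113.2)):
    p=at(n,u,v,.2655);d=p[:2]-[.4908,.2619]
    print(n,p,np.hypot(*d),np.degrees(np.arctan2(d[1],d[0])))
# cleaner pad circle for the large rest (now bare)
p=at("top",180+208/4-.4,160+253/4-.4,.006); c=at("top",180+293/4-.4,160+124/4-.4,.014); print(p,c,np.degrees(np.arctan2(*(c-p)[1::-1])))
```

```text
top [0.55134617 0.20727744 0.2655    ] 0.08154423630672769 -42.05563466840665
side [0.54974026 0.20519462 0.2655    ] 0.08178908645772306 -43.89288541643955
[0.49304683 0.2640491  0.006     ] [0.58956287 0.20378479 0.014     ] -31.980524162471937
```

Request:
{"method": "play_rows", "body": {
  "increments": [
    {"dp": [-8, 7, 0], "delta_rot": [0, 0, 0], "gripper": 0.1},
    {"dp": [-16, 14, 0], "delta_rot": [0, 0, 0], "gripper": 0.1},
    {"dp": [-22.6, 19.8, 0], "delta_rot": [0, 0, 0], "gripper": 0.1},
    {"dp": [-22.6, 19.8, 0], "delta_rot": [0, 0, 0], "gripper": 0.1},
    {"dp": [-22.6, 19.8, 0], "delta_rot": [0, 0, 0], "gripper": 0.1},
    {"dp": [-22.6, 19.8, 0], "delta_rot": [0, 0, 0], "gripper": 0.1},
    {"dp": [-22.6, 19.8, 0], "delta_rot": [0, 0, 0], "gripper": 0.1},
    {"dp": [-22.6, 19.8, 0], "delta_rot": [0, 0, 0], "gripper": 0.1},
    {"dp": [-22.6, 19.8, 0], "delta_rot": [0, 0, 0], "gripper": 0.1},
    {"dp": [-22.6, 19.8, 0], "delta_rot": [0, 0, 0], "gripper": 0.1},
    {"dp": [-22.6, 19.8, 0], "delta_rot": [0, 0, 0], "gripper": 0.1},
    {"dp": [-22.6, 19.8, 0], "delta_rot": [0, 0, 0], "gripper": 0.1},
    {"dp": [-22.6, 19.8, 0], "delta_rot": [0, 0, 0], "gripper": 0.1},
    {"dp": [-22.6, 19.8, 0], "delta_rot": [0, 0, 0], "gripper": 0.1},
    {"dp": [-22.6, 19.8, 0], "delta_rot": [0, 0, 0], "gripper": 0.1},
    {"dp": [-22.6, 19.8, 0], "delta_rot": [0, 0, 0], "gripper": 0.1},
    {"dp": [-22.6, 19.8, 0], "delta_rot": [0, 0, 0], "gripper": 0.1},
    {"dp": [-16, 14, 0], "delta_rot": [0, 0, 0], "gripper": 0.1},
    {"dp": [-8, 7, 0], "delta_rot": [0, 0, 0], "gripper": 0.1}
  ]
}}

```text
clock: 7.5
ee_pos: [0.4909, -0.2547, 0.2684]
ee_rot: [-0.001, 0.91, 0.414, -0.001]
wrist_force: [0.0, 0.5, -1.2]
gripper_width: 0.262
```

Request:
{"method": "play_rows", "body": {
  "increments": [
    {"dp": [0, 0, 0], "delta_rot": [0, 0, -0.04], "gripper": 0.1},
    {"dp": [0, 0, 0], "delta_rot": [0, 0, -0.07], "gripper": 0.1},
    {"dp": [0, 0, 0], "delta_rot": [0, 0, -0.09], "gripper": 0.1},
    {"dp": [0, 0, 0], "delta_rot": [0, 0, -0.09], "gripper": 0.1},
    {"dp": [0, 0, 0], "delta_rot": [0, 0, -0.09], "gripper": 0.1},
    {"dp": [0, 0, 0], "delta_rot": [0, 0, -0.09], "gripper": 0.1},
    {"dp": [0, 0, 0], "delta_rot": [0, 0, -0.09], "gripper": 0.1},
    {"dp": [0, 0, 0], "delta_rot": [0, 0, -0.09], "gripper": 0.1},
    {"dp": [0, 0, 0], "delta_rot": [0, 0, -0.09], "gripper": 0.1},
    {"dp": [0, 0, 0], "delta_rot": [0, 0, -0.09], "gripper": 0.1},
    {"dp": [0, 0, 0], "delta_rot": [0, 0, -0.09], "gripper": 0.1},
    {"dp": [0, 0, 0], "delta_rot": [0, 0, -0.09], "gripper": 0.1},
    {"dp": [0, 0, 0], "delta_rot": [0, 0, -0.09], "gripper": 0.1},
    {"dp": [0, 0, 0], "delta_rot": [0, 0, -0.057], "gripper": 0.1},
    {"dp": [0, 0, 0], "delta_rot": [0, 0, 0], "gripper": 0.1},
    {"dp": [0, 0, 0], "delta_rot": [0, 0, 0], "gripper": 0.1}
  ]
}}

```text
clock: 9.1
ee_pos: [0.4918, -0.2525, 0.2692]
ee_rot: [-0.0, 0.536, 0.844, 0.0]
wrist_force: [0.1, 0.5, -2.3]
gripper_width: 0.263
```

```bash
python3 go.py .4927 -.253 .27 115.3
python3 - <<'E'
from bench import optics
import cv2, numpy as np
a=[]
for n,(x,y) in {"top":(350,160),"side":(290,180)}.items():
    im=optics.snapshot(n)["color"][:,:,::-1]; cv2.imwrite(f"pics/{n}5.png",im)
    a.append(cv2.resize(im[y:y+130,x:x+100],None,fx=4,fy=4,interpolation=cv2.INTER_CUBIC))
cv2.imwrite("pics/d5.png",np.hstack(a))
E
```

```text
t 9.1 p [ 0.4918 -0.2525  0.2692] yaw 115.19 tz [-7.e-04  5.e-04 -1.e+00] q [-0.57 -0.01  1.57  0.    1.58 -2.58] g 0.263
dp mm [-0.8  0.6 -0.8]
rot [-0.0004 -0.0007 -0.0019] dp after rot [-0.8  0.6 -0.8]
```

View pics/d5.png

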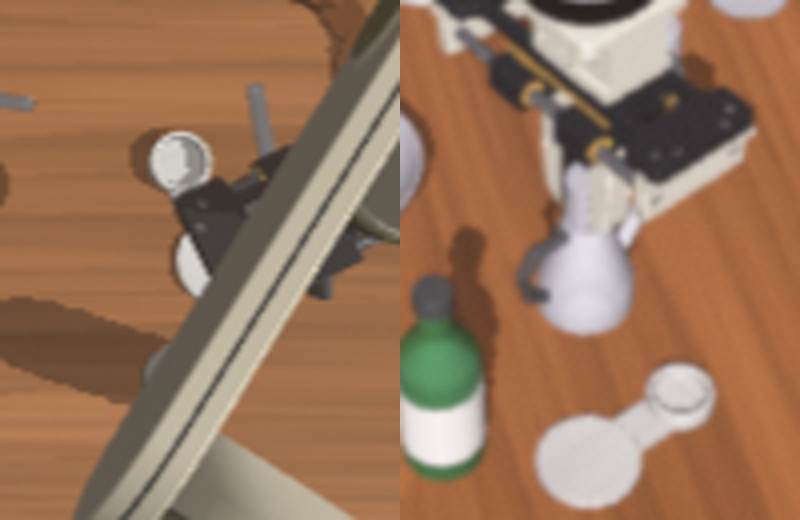

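Run:
```python
from h import *
p=at("top",413.8,181.8,.263);d=p[:2]-[.4918,-.2525]
print(p,np.hypot(*d),np.degrees(np.arctan2(d[1],d[0])))
```

```text
[ 0.56641668 -0.22139379  0.263     ] 0.08084086902243022 22.630285327790933
```

Request:
{"method": "play_rows", "body": {
  "increments": [
    {"dp": [-0.6, 0.5, 8], "delta_rot": [0, 0, 0], "gripper": 0.1},
    {"dp": [0, 0, 16], "delta_rot": [0, 0, 0], "gripper": 0.1},
    {"dp": [0, 0, 20], "delta_rot": [0, 0, 0], "gripper": 0.1},
    {"dp": [0, 0, 20], "delta_rot": [0, 0, 0], "gripper": 0.1},
    {"dp": [0, 0, 20], "delta_rot": [0, 0, 0], "gripper": 0.1},
    {"dp": [0, 0, 20], "delta_rot": [0, 0, 0], "gripper": 0.1},
    {"dp": [0, 0, 20], "delta_rot": [0, 0, 0], "gripper": 0.1},
    {"dp": [0, 0, 15], "delta_rot": [0, 0, 0], "gripper": 0.1},
    {"dp": [0, 0, 10], "delta_rot": [0, 0, 0], "gripper": 0.1},
    {"dp": [0, 0, 5], "delta_rot": [0, 0, 0], "gripper": 0.1},
    {"dp": [0, 0, 2], "delta_rot": [0, 0, 0], "gripper": 0.1},
    {"dp": [0, 0, 0], "delta_rot": [0, 0, 0], "gripper": 0.1},
    {"dp": [0, 0, 0], "delta_rot": [0, 0, 0], "gripper": 0.1}
  ]
}}

```text
clock: 10.5
ee_pos: [0.4934, -0.2535, 0.1146]
ee_rot: [0.001, 0.535, 0.845, -0.0]
wrist_force: [0.3, 0.7, -1.7]
gripper_width: 0.265
```

```bash
python3 go.py .4927 -.253 .104 115.3
python3 - <<'E'
from bench import optics
import cv2, numpy as np
a=[]
for n,(x,y) in {"top":(350,160),"side":(290,220)}.items():
    im=optics.snapshot(n)["color"][:,:,::-1]; cv2.imwrite(f"pics/{n}6.png",im)
    a.append(cv2.resize(im[y:y+130,x:x+100],None,fx=4,fy=4,interpolation=cv2.INTER_CUBIC))
cv2.imwrite("pics/d6.png",np.hstack(a))
E
```

```text
t 10.5 p [ 0.4934 -0.2535  0.1146] yaw 115.28 tz [ 1.3e-03 -9.0e-04 -1.0e+00] q [-0.57  0.1   1.75 -0.    1.29 -2.58] g 0.265
dp mm [ 0.8 -0.4 10.6]
rot [ 0.0008  0.0014 -0.0003] dp after rot [ 0.8 -0.4 10.6]
```

View pics/d6.png

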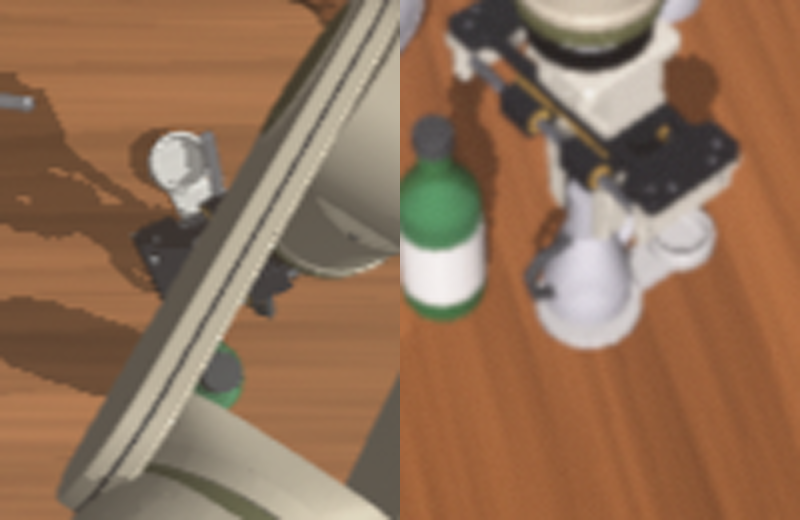

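```bash
python3 - <<'E'
from h import *
print(at("top",402.1,193.6,.1086), at("top",394.7,199.5,.014))
# foot of can in side view: centre from foot arc
print(proj("side",(.4927,-.253,.0166)),proj("side",(.4927,-.253,.006)))
E
python3 - <<'E'
import cv2
im=cv2.imread("pics/side6.png")
cv2.imwrite("pics/d7.png",cv2.resize(im[265:315,310:380],None,fx=10,fy=10,interpolation=cv2.INTER_CUBIC))
E
```

```text
[ 0.5675291  -0.22330584  0.1086    ] [ 0.56773538 -0.21944004  0.014     ]
[336.17634343 291.67864447] [336.15795042 294.05115758]
```

View pics/d7.png

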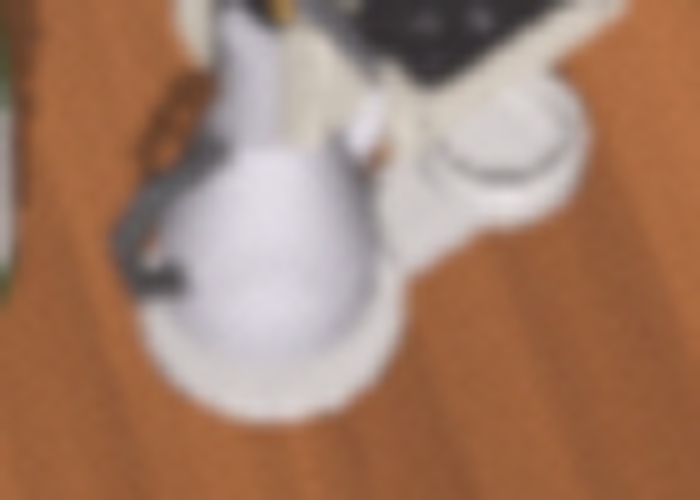

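Request:
{"method": "play_rows", "body": {
  "increments": [
    {"dp": [0.4, -0.2, 3], "delta_rot": [0, 0, -0.026], "gripper": 0.1},
    {"dp": [0, 0, 2.5], "delta_rot": [0, 0, 0], "gripper": 0.1},
    {"dp": [0, 0, 1.5], "delta_rot": [0, 0, 0], "gripper": 0.1},
    {"dp": [0, 0, 1], "delta_rot": [0, 0, 0], "gripper": 0.1},
    {"dp": [0, 0, 0], "delta_rot": [0, 0, 0], "gripper": 0.1},
    {"dp": [0, 0, 0], "delta_rot": [0, 0, 0], "gripper": 0.1}
  ]
}}

```text
clock: 11.2
ee_pos: [0.4924, -0.2529, 0.1056]
ee_rot: [-0.0, 0.524, 0.852, -0.0]
wrist_force: [0.5, 0.1, -2.9]
gripper_width: 0.262
```

```bash
python3 go.py .4927 -.253 .104
python3 - <<'E'
from bench import optics
import cv2, numpy as np
a=[]
for n,(x,y) in {"top":(370,175),"side":(310,262)}.items():
    im=optics.snapshot(n)["color"][:,:,::-1]; cv2.imwrite(f"pics/{n}8.png",im)
    a.append(cv2.resize(im[y:y+60,x:x+60],None,fx=6.6,fy=6.6,interpolation=cv2.INTER_CUBIC))
cv2.imwrite("pics/d8.png",np.hstack(a))
E
```

```text
t 11.2 p [ 0.4924 -0.2529  0.1056] yaw 116.77 tz [-1.e-04  0.e+00 -1.e+00] q [-0.57  0.11  1.76 -0.    1.27 -2.6 ] g 0.262
dp mm [-0.2  0.2  1.6]
```

View pics/d8.png

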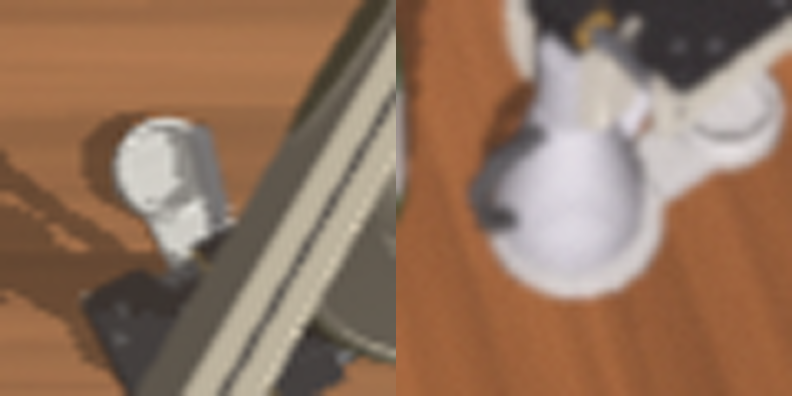

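Request:
{"method": "play_rows", "body": {
  "increments": [
    {"dp": [0, 0, 0.8], "delta_rot": [0, 0, 0], "gripper": 0.1},
    {"dp": [0, 0, 0.8], "delta_rot": [0, 0, 0], "gripper": 0.1},
    {"dp": [0, 0, 0], "delta_rot": [0, 0, 0], "gripper": 0.1},
    {"dp": [0, 0, 0], "delta_rot": [0, 0, 0], "gripper": 0.1}
  ]
}}

```text
clock: 11.7
ee_pos: [0.4924, -0.2529, 0.104]
ee_rot: [0.0, 0.524, 0.852, -0.0]
wrist_force: [0.2, -0.5, -2.2]
gripper_width: 0.265
```

```bash
python3 go.py .4927 -.253 .104
python3 - <<'E'
from h import *
print(at("top",399.9,194.3,.1))
E
```

```text
t 11.7 p [ 0.4924 -0.2529  0.104 ] yaw 116.77 tz [-0. -0. -1.] q [-0.57  0.11  1.76 -0.    1.27 -2.6 ] g 0.265
dp mm [-0.2  0.2  0. ]
[ 0.56714989 -0.21884959  0.1       ]
```

Force still shows the can's weight (-2.2 N), so I'll lower in small steps until it makes contact.

Request:
{"method": "play_rows", "body": {
  "increments": [
    {"dp": [0, 0, 0.5], "delta_rot": [0, 0, 0], "gripper": 0.1},
    {"dp": [0, 0, 0], "delta_rot": [0, 0, 0], "gripper": 0.1}
  ]
}}

```text
clock: 11.9
ee_pos: [0.4926, -0.2529, 0.104]
ee_rot: [0.0, 0.524, 0.852, 0.0]
wrist_force: [-1.9, 1.6, 4.1]
gripper_width: 0.265
```

Request:
{"method": "play_rows", "body": {
  "increments": [
    {"dp": [0, 0, 0.5], "delta_rot": [0, 0, 0], "gripper": 0.1},
    {"dp": [0, 0, 0], "delta_rot": [0, 0, 0], "gripper": 0.1}
  ]
}}

```text
clock: 12.1
ee_pos: [0.4927, -0.253, 0.104]
ee_rot: [0.0, 0.524, 0.852, 0.0]
wrist_force: [-4.0, 2.2, 8.3]
gripper_width: 0.262
```

Request:
{"method": "play_rows", "body": {
  "increments": [
    {"dp": [0, 0, -0.6], "delta_rot": [0, 0, 0], "gripper": 0.1},
    {"dp": [0, 0, 0], "delta_rot": [0, 0, 0], "gripper": 0.3},
    {"dp": [0, 0, 0], "delta_rot": [0, 0, 0], "gripper": 0.4},
    {"dp": [0, 0, 0], "delta_rot": [0, 0, 0], "gripper": 0.55},
    {"dp": [0, 0, 0], "delta_rot": [0, 0, 0], "gripper": 0.55},
    {"dp": [0, 0, 0], "delta_rot": [0, 0, 0], "gripper": 0.55},
    {"dp": [0, 0, -5], "delta_rot": [0, 0, 0], "gripper": 0.55},
    {"dp": [0, 0, -10], "delta_rot": [0, 0, 0], "gripper": 0.55},
    {"dp": [0, 0, -20], "delta_rot": [0, 0, 0], "gripper": 0.55},
    {"dp": [0, 0, -30], "delta_rot": [0, 0, 0], "gripper": 0.55},
    {"dp": [0, 0, -30], "delta_rot": [0, 0, 0], "gripper": 0.55},
    {"dp": [0, 0, -30], "delta_rot": [0, 0, 0], "gripper": 0.55},
    {"dp": [0, 0, 0], "delta_rot": [0, 0, 0], "gripper": 0.55}
  ]
}}

```text
clock: 13.4
ee_pos: [0.4949, -0.2544, 0.2354]
ee_rot: [0.005, 0.524, 0.852, -0.0]
wrist_force: [0.6, -0.1, 1.4]
gripper_width: 0.553
```

```bash
python3 go.py .62 .0115 .23 -17
python3 - <<'E'
from bench import optics
import cv2, numpy as np
a=[]
for n,(x,y) in {"top":(370,175),"side":(310,252)}.items():
    im=optics.snapshot(n)["color"][:,:,::-1]; cv2.imwrite(f"pics/{n}9.png",im)
    a.append(cv2.resize(im[y:y+60,x:x+60],None,fx=6.6,fy=6.6,interpolation=cv2.INTER_CUBIC))
cv2.imwrite("pics/d9.png",np.hstack(a))
E
```

```text
t 13.4 p [ 0.4949 -0.2544  0.2354] yaw 116.77 tz [ 0.0081 -0.0052 -1.    ] q [-0.57  0.    1.62 -0.    1.5  -2.61] g 0.553
dp mm [181.1 231.5   5. ]
rot [ 1.2100e-02 -1.6000e-03  2.3347e+00] dp after rot [  41.9 -290.8    5.4]
```

View pics/d9.png

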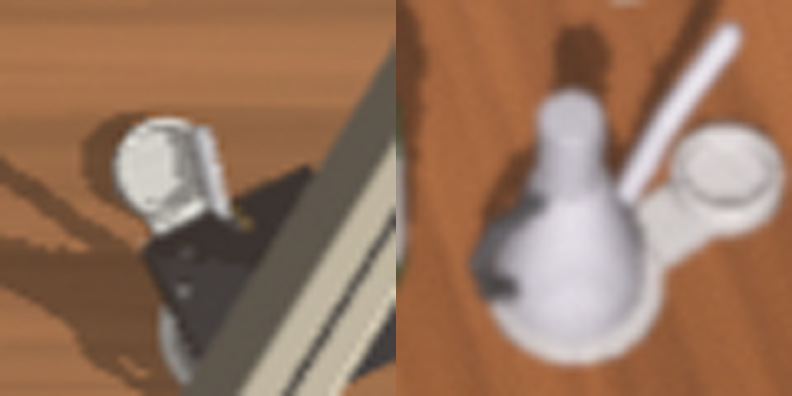

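Request:
{"method": "play_rows", "body": {
  "increments": [
    {"dp": [18, 23, 0], "delta_rot": [0, 0, 0], "gripper": 0.7},
    {"dp": [18, 23, 0], "delta_rot": [0, 0, 0], "gripper": 0.7},
    {"dp": [18, 23, 0], "delta_rot": [0, 0, 0], "gripper": 0.7},
    {"dp": [18, 23, 0], "delta_rot": [0, 0, 0], "gripper": 0.7},
    {"dp": [18, 23, 0], "delta_rot": [0, 0, 0], "gripper": 0.7},
    {"dp": [18, 23, 0], "delta_rot": [0, 0, 0], "gripper": 0.7},
    {"dp": [18, 23, 0], "delta_rot": [0, 0, 0], "gripper": 0.7},
    {"dp": [18, 23, 0], "delta_rot": [0, 0, 0], "gripper": 0.7},
    {"dp": [18, 23, 0], "delta_rot": [0, 0, 0], "gripper": 0.7},
    {"dp": [18, 23, 0], "delta_rot": [0, 0, 0], "gripper": 0.7}
  ]
}}

```text
clock: 14.5
ee_pos: [0.6162, 0.0126, 0.2268]
ee_rot: [-0.001, 0.524, 0.852, -0.001]
wrist_force: [0.9, -0.3, 0.4]
gripper_width: 0.702
```

Request:
{"method": "play_rows", "body": {
  "increments": [
    {"dp": [0, 0, 0], "delta_rot": [0, 0, 0.1373], "gripper": 0.7},
    {"dp": [0, 0, 0], "delta_rot": [0, 0, 0.1373], "gripper": 0.7},
    {"dp": [0, 0, 0], "delta_rot": [0, 0, 0.1373], "gripper": 0.7},
    {"dp": [0, 0, 0], "delta_rot": [0, 0, 0.1373], "gripper": 0.7},
    {"dp": [0, 0, 0], "delta_rot": [0, 0, 0.1373], "gripper": 0.7},
    {"dp": [0, 0, 0], "delta_rot": [0, 0, 0.1373], "gripper": 0.7},
    {"dp": [0, 0, 0], "delta_rot": [0, 0, 0.1373], "gripper": 0.7},
    {"dp": [0, 0, 0], "delta_rot": [0, 0, 0.1373], "gripper": 0.7},
    {"dp": [0, 0, 0], "delta_rot": [0, 0, 0.1373], "gripper": 0.7},
    {"dp": [0, 0, 0], "delta_rot": [0, 0, 0.1373], "gripper": 0.7},
    {"dp": [0, 0, 0], "delta_rot": [0, 0, 0.1373], "gripper": 0.7},
    {"dp": [0, 0, 0], "delta_rot": [0, 0, 0.1373], "gripper": 0.7},
    {"dp": [0, 0, 0], "delta_rot": [0, 0, 0.1373], "gripper": 0.7},
    {"dp": [0, 0, 0], "delta_rot": [0, 0, 0.1373], "gripper": 0.7},
    {"dp": [0, 0, 0], "delta_rot": [0, 0, 0.1373], "gripper": 0.7},
    {"dp": [0, 0, 0], "delta_rot": [0, 0, 0.1373], "gripper": 0.7},
    {"dp": [0, 0, 0], "delta_rot": [0, 0, 0.1373], "gripper": 0.7},
    {"dp": [0, 0, 0], "delta_rot": [0, 0, 0], "gripper": 0.7},
    {"dp": [0, 0, 0], "delta_rot": [0, 0, 0], "gripper": 0.7}
  ]
}}

```text
clock: 16.4
ee_pos: [0.6161, 0.0115, 0.2274]
ee_rot: [0.0, 0.989, -0.145, -0.001]
wrist_force: [1.0, 0.6, -0.3]
gripper_width: 0.698
```

```bash
python3 go.py .62 .0115 .121 -17
python3 - <<'E'
from bench import optics
import cv2, numpy as np
a=[]
for n,(x,y) in {"top":(375,180),"side":(310,252)}.items():
    im=optics.snapshot(n)["color"][:,:,::-1]; cv2.imwrite(f"pics/{n}10.png",im)
    a.append(cv2.resize(im[y:y+60,x:x+60],None,fx=6.6,fy=6.6,interpolation=cv2.INTER_CUBIC))
cv2.imwrite("pics/d10.png",np.hstack(a))
cv2.imwrite("pics/d11.png",cv2.resize(im[90:260,280:440],None,fx=3.5,fy=3.5,interpolation=cv2.INTER_CUBIC))
E
```

```text
t 16.4 p [0.6161 0.0115 0.2274] yaw -16.73 tz [-2.e-03  1.e-04 -1.e+00] q [-0.06  0.18  1.45  0.    1.51  0.23] g 0.698
dp mm [  3.9  -1.2 106.4]
rot [0.0004 0.0019 0.0048] dp after rot [  3.7  -1.1 106.4]
```

View pics/d10.png

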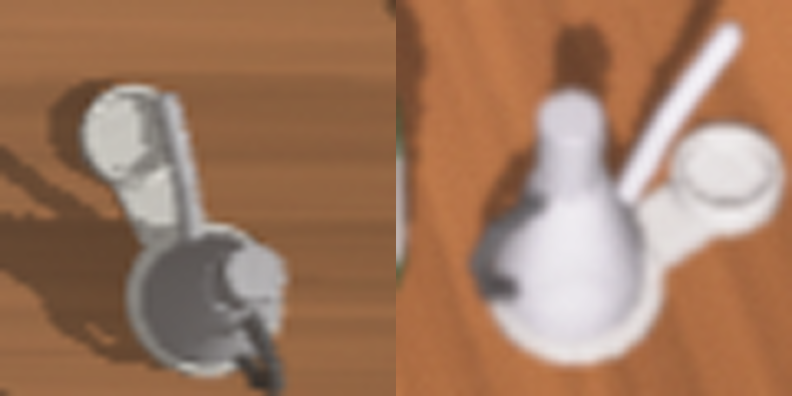

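View pics/d11.png

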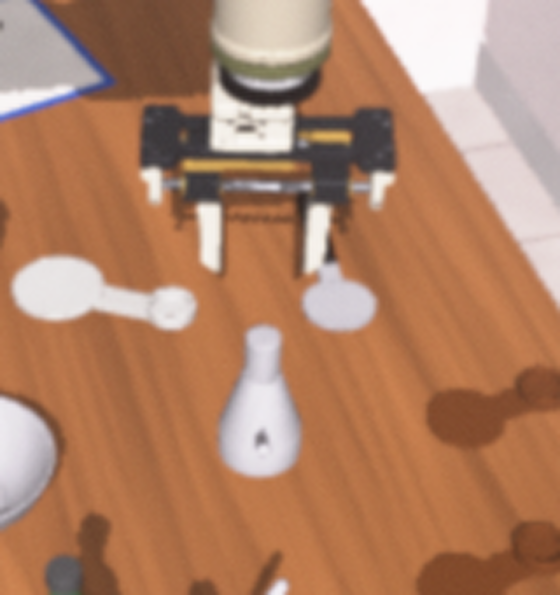

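Run:
```python
from h import *
f=lambda a,b:np.degrees(np.arctan2(*(b-a)[1::-1]))
t=at("top",400.4,194.4,.098);n=at("top",413.4,220.8,.112);c=at("top",394.8,200,.014);p=at("top",405.6,225.1,.006)
print("top tip",t,"neck",n,"cup",c,"pad",p,f(n,t),f(p,c))
S=lambda x,y:(310+(x-396)/6.6-.4,252+y/6.6-.4)
t=at("side",*S(731,36),.098);n=at("side",*S(572,110),.112);c=at("side",*S(728,170),.014);p=at("side",336.6,294.3,.006)
print("side tip",t,"neck",n,"cup",c,"pad",p,f(n,t),f(p,c))
```

```text
top tip [ 0.56726919 -0.22061577  0.098     ] neck [ 0.49214001 -0.2517493   0.112     ] cup [ 0.56622579 -0.2197114   0.014     ] pad [ 0.49236713 -0.2518832   0.006     ] 22.50912052062537 23.537268504283283
side tip [ 0.56585949 -0.22046945  0.098     ] neck [ 0.49314479 -0.25055906  0.112     ] cup [ 0.56740156 -0.222252    0.014     ] pad [ 0.49362156 -0.2540575   0.006     ] 22.479950264639196 23.320185060494428
```

Small can: the tip is within about 1–2 mm of the cup centre in both views, and the foot is centred. Next is the large can, whose neck at (262,340) lies between the fingers.

Request:
{"method": "play_rows", "body": {
  "increments": [
    {"dp": [3.8, -1.2, 10], "delta_rot": [0, 0, 0.005], "gripper": 0.7},
    {"dp": [0, 0, 20], "delta_rot": [0, 0, 0], "gripper": 0.7},
    {"dp": [0, 0, 20], "delta_rot": [0, 0, 0], "gripper": 0.7},
    {"dp": [0, 0, 20], "delta_rot": [0, 0, 0], "gripper": 0.7},
    {"dp": [0, 0, 20], "delta_rot": [0, 0, 0], "gripper": 0.7},
    {"dp": [0, 0, 14], "delta_rot": [0, 0, 0], "gripper": 0.7},
    {"dp": [0, 0, 7], "delta_rot": [0, 0, 0], "gripper": 0.7},
    {"dp": [0, 0, 0], "delta_rot": [0, 0, 0], "gripper": 0.7}
  ]
}}

```text
clock: 17.3
ee_pos: [0.62, 0.0115, 0.1163]
ee_rot: [0.0, 0.989, -0.15, -0.001]
wrist_force: [-0.2, 0.3, -0.1]
gripper_width: 0.7
```

```bash
python3 go.py .62 .0115 .116 -17
python3 - <<'E'
from bench import optics
import cv2, numpy as np
im=optics.snapshot("side")["color"][:,:,::-1]
cv2.imwrite("pics/d12.png",cv2.resize(im[140:240,310:410],None,fx=5,fy=5,interpolation=cv2.INTER_CUBIC))
E
```

```text
t 17.3 p [0.62   0.0115 0.1163] yaw -17.23 tz [-2.1e-03  1.0e-04 -1.0e+00] q [-0.06  0.27  1.55  0.    1.32  0.24] g 0.7
dp mm [-0.   0.   0.3]
rot [ 0.0005  0.0021 -0.004 ] dp after rot [-0.   0.   0.3]
```

View pics/d12.png

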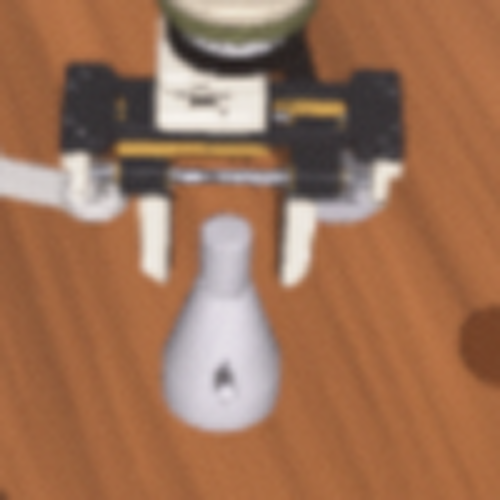

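Request:
{"method": "play_rows", "body": {
  "increments": [
    {"dp": [0, 0, 0], "delta_rot": [0, 0, 0], "gripper": 0.5},
    {"dp": [0, 0, 0], "delta_rot": [0, 0, 0], "gripper": 0.4},
    {"dp": [0, 0, 0], "delta_rot": [0, 0, 0], "gripper": 0.3},
    {"dp": [0, 0, 0], "delta_rot": [0, 0, 0], "gripper": 0.2},
    {"dp": [0, 0, 0], "delta_rot": [0, 0, 0], "gripper": 0.1},
    {"dp": [0, 0, 0], "delta_rot": [0, 0, 0], "gripper": 0.1},
    {"dp": [0, 0, 0], "delta_rot": [0, 0, 0], "gripper": 0.1}
  ],
  "force": 35
}}

```text
clock: 18.05
ee_pos: [0.6208, 0.0115, 0.1178]
ee_rot: [-0.0, 0.989, -0.15, 0.0]
wrist_force: [-1.2, -0.2, 3.0]
gripper_width: 0.32
```

```bash
python3 go.py .62 .0115 .116 -17
python3 - <<'E'
from bench import optics
import cv2, numpy as np
im=optics.snapshot("side")["color"][:,:,::-1]
cv2.imwrite("pics/d13.png",cv2.resize(im[140:240,310:410],None,fx=5,fy=5,interpolation=cv2.INTER_CUBIC))
E
```

```text
t 18.05 p [0.6208 0.0115 0.1178] yaw -17.25 tz [ 1.e-04  0.e+00 -1.e+00] q [-0.06  0.27  1.55  0.    1.32  0.24] g 0.32
dp mm [-0.7  0.2  1.8]
rot [-0.0001 -0.0001 -0.0044] dp after rot [-0.7  0.2  1.8]
```

View pics/d13.png

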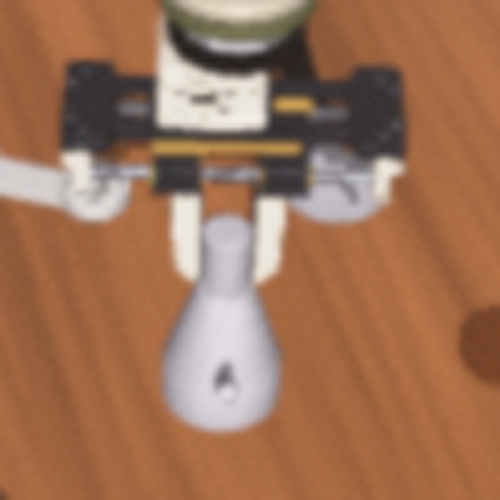

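Request:
{"method": "play_rows", "body": {
  "increments": [
    {"dp": [0, 0, -3], "delta_rot": [0, 0, 0], "gripper": 0.1},
    {"dp": [0, 0, -7], "delta_rot": [0, 0, 0], "gripper": 0.1},
    {"dp": [0, 0, -14], "delta_rot": [0, 0, 0], "gripper": 0.1},
    {"dp": [0, 0, -20], "delta_rot": [0, 0, 0], "gripper": 0.1},
    {"dp": [0, 0, -20], "delta_rot": [0, 0, 0], "gripper": 0.1},
    {"dp": [0, 0, -20], "delta_rot": [0, 0, 0], "gripper": 0.1},
    {"dp": [0, 0, -14], "delta_rot": [0, 0, 0], "gripper": 0.1},
    {"dp": [0, 0, -7], "delta_rot": [0, 0, 0], "gripper": 0.1},
    {"dp": [0, 0, 0], "delta_rot": [0, 0, 0], "gripper": 0.1}
  ]
}}

```text
clock: 19.0
ee_pos: [0.6214, 0.0114, 0.2241]
ee_rot: [-0.0, 0.989, -0.15, 0.001]
wrist_force: [0.3, -0.0, -3.6]
gripper_width: 0.317
```

```bash
python3 go.py .493 .2635 .22
python3 - <<'E'
from bench import optics
import cv2, numpy as np
a=[]
for n,(x,y) in {"top":(280,130),"side":(310,130)}.items():
    im=optics.snapshot(n)["color"][:,:,::-1]; cv2.imwrite(f"pics/{n}14.png",im)
    a.append(cv2.resize(im[y:y+100,x:x+100],None,fx=4,fy=4,interpolation=cv2.INTER_CUBIC))
cv2.imwrite("pics/d14.png",np.hstack(a))
E
```

```text
t 19.0 p [0.6214 0.0114 0.2241] yaw -17.25 tz [ 2.2e-03 -1.0e-04 -1.0e+00] q [-0.06  0.19  1.44  0.    1.5   0.24] g 0.317
dp mm [-197.4 -202.6    3.8]
```

View pics/d14.png

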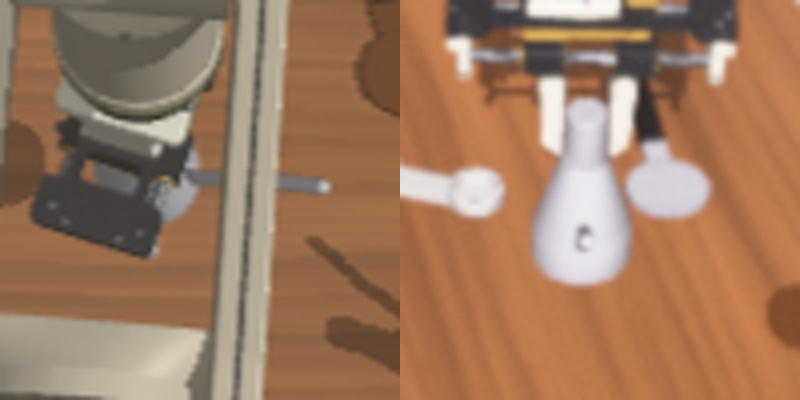

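Run:
```python
from h import *
for n,u,v in(("top",360.6,176.3),("side",355.1,190.4)):
    p=at(n,u,v,.2213);d=p[:2]-[.6209,.0114]; print(n,p,np.hypot(*d),np.degrees(np.arctan2(d[1],d[0])))
# large rest from unobstructed images top9/top10
t=cv2.imread("pics/top10.png");s=cv2.imread("pics/side10.png")
V=lambda im,x,y:cv2.resize(im[y:y+60,x:x+60],None,fx=6.6,fy=6.6,interpolation=cv2.INTER_CUBIC)
cv2.imwrite("pics/d15.png",np.hstack([V(t,210,180),V(s,278,142)]))
```

```text
top [ 0.58813125 -0.09883812  0.2213    ] 0.11500536775288374 -106.55480412958231
side [ 0.5838063 -0.1008486  0.2213   ] 0.11821882287017563 -108.28666699294159
```

View pics/d15.png

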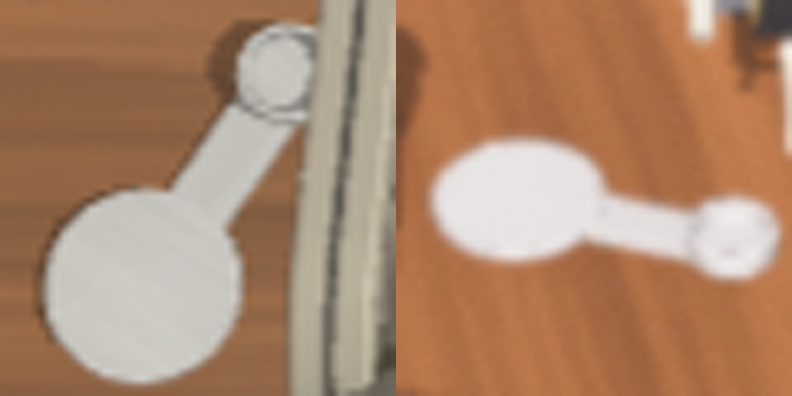

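Run:
```python
from h import *
f=lambda a,b:np.degrees(np.arctan2(*(b-a)[1::-1]))
S=lambda x,y:(278+(x-396)/6.6-.4,142+y/6.6-.4)
for p,c in((at("top",231.25,222.9,.006),at("top",253.1,190.5,.014)),(at("side",*S(518,196),.006),at("side",*S(733,229),.014))):
    print(p,c,np.hypot(*(c-p)[:2]),f(p,c))
```

```text
[0.49288588 0.2650764  0.006     ] [0.58987602 0.2030525  0.014     ] 0.11512623844593185 -32.59837779049621
[0.49283594 0.26197231 0.006     ] [0.59020731 0.19982451 0.014     ] 0.11551420517149959 -32.548272892556724
```

Request:
{"method": "play_rows", "body": {
  "increments": [
    {"dp": [0, 0, 0], "delta_rot": [0, 0, -0.03], "gripper": 0.1},
    {"dp": [0, 0, 0], "delta_rot": [0, 0, -0.06], "gripper": 0.1},
    {"dp": [0, 0, 0], "delta_rot": [0, 0, -0.09], "gripper": 0.1},
    {"dp": [0, 0, 0], "delta_rot": [0, 0, -0.09], "gripper": 0.1},
    {"dp": [0, 0, 0], "delta_rot": [0, 0, -0.09], "gripper": 0.1},
    {"dp": [0, 0, 0], "delta_rot": [0, 0, -0.09], "gripper": 0.1},
    {"dp": [0, 0, 0], "delta_rot": [0, 0, -0.09], "gripper": 0.1},
    {"dp": [0, 0, 0], "delta_rot": [0, 0, -0.09], "gripper": 0.1},
    {"dp": [0, 0, 0], "delta_rot": [0, 0, -0.09], "gripper": 0.1},
    {"dp": [0, 0, 0], "delta_rot": [0, 0, -0.09], "gripper": 0.1},
    {"dp": [0, 0, 0], "delta_rot": [0, 0, -0.09], "gripper": 0.1},
    {"dp": [0, 0, 0], "delta_rot": [0, 0, -0.09], "gripper": 0.1},
    {"dp": [0, 0, 0], "delta_rot": [0, 0, -0.09], "gripper": 0.1},
    {"dp": [0, 0, 0], "delta_rot": [0, 0, -0.09], "gripper": 0.1},
    {"dp": [0, 0, 0], "delta_rot": [0, 0, -0.08], "gripper": 0.1},
    {"dp": [0, 0, 0], "delta_rot": [0, 0, -0.052], "gripper": 0.1},
    {"dp": [0, 0, 0], "delta_rot": [0, 0, 0], "gripper": 0.1}
  ]
}}

```text
clock: 20.8
ee_pos: [0.6202, 0.0115, 0.2214]
ee_rot: [-0.001, 0.877, 0.481, -0.001]
wrist_force: [-0.2, 0.5, -3.2]
gripper_width: 0.317
```

```bash
python3 go.py .493 .2635 .225 57.35
```

```text
t 20.8 p [0.6202 0.0115 0.2214] yaw 57.46 tz [-2.e-03  1.e-04 -1.e+00] q [-0.06  0.19  1.45 -0.    1.5  -1.07] g 0.317
dp mm [ 144.  -242.8   -3.3]
rot [-0.0017  0.001   0.0019] dp after rot [ 143.6 -243.    -3.6]
```

Request:
{"method": "play_rows", "body": {
  "increments": [
    {"dp": [5, -8, 0], "delta_rot": [0, 0, 0], "gripper": 0.1},
    {"dp": [10, -17, 0], "delta_rot": [0, 0, 0], "gripper": 0.1},
    {"dp": [14.25, -24.1, 0], "delta_rot": [0, 0, 0], "gripper": 0.1},
    {"dp": [14.25, -24.1, 0], "delta_rot": [0, 0, 0], "gripper": 0.1},
    {"dp": [14.25, -24.1, 0], "delta_rot": [0, 0, 0], "gripper": 0.1},
    {"dp": [14.25, -24.1, 0], "delta_rot": [0, 0, 0], "gripper": 0.1},
    {"dp": [14.25, -24.1, 0], "delta_rot": [0, 0, 0], "gripper": 0.1},
    {"dp": [14.25, -24.1, 0], "delta_rot": [0, 0, 0], "gripper": 0.1},
    {"dp": [14.25, -24.1, 0], "delta_rot": [0, 0, 0], "gripper": 0.1},
    {"dp": [14.25, -24.1, 0], "delta_rot": [0, 0, 0], "gripper": 0.1},
    {"dp": [10, -17, 0], "delta_rot": [0, 0, 0], "gripper": 0.1},
    {"dp": [5, -8, 0], "delta_rot": [0, 0, 0], "gripper": 0.1},
    {"dp": [0, 0, 0], "delta_rot": [0, 0, 0], "gripper": 0.1},
    {"dp": [0, 0, 0], "delta_rot": [0, 0, 0], "gripper": 0.1}
  ]
}}

```text
clock: 22.2
ee_pos: [0.4939, 0.2635, 0.2226]
ee_rot: [0.0, 0.877, 0.48, -0.0]
wrist_force: [0.3, 0.4, -3.2]
gripper_width: 0.313
```

```bash
python3 go.py .493 .2635 .1238 57.35
python3 - <<'E'
from bench import optics
import cv2, numpy as np
a=[]
for n,(x,y) in {"top":(200,150),"side":(250,90)}.items():
    im=optics.snapshot(n)["color"][:,:,::-1]; cv2.imwrite(f"pics/{n}16.png",im)
    a.append(cv2.resize(im[y:y+110,x:x+100],None,fx=4,fy=4,interpolation=cv2.INTER_CUBIC))
cv2.imwrite("pics/d16.png",np.hstack(a))
E
```

```text
t 22.2 p [0.4939 0.2635 0.2226] yaw 57.37 tz [ 2.e-04 -4.e-04 -1.e+00] q [ 0.4   0.03  1.62 -0.    1.49 -0.6 ] g 0.313
dp mm [-0.5 -0.8 98.8]
rot [0.0004 0.0002 0.0003] dp after rot [-0.5 -0.7 98.8]
```

View pics/d16.png

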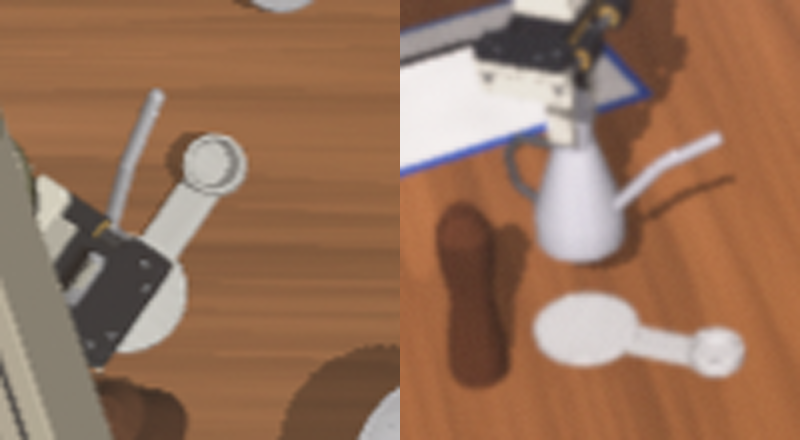

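Run:
```python
from h import *
for n,u,v in(("top",238.9,173.0),("side",328.9,124.1)):
    p=at(n,u,v,.2198);d=p[:2]-[.4937,.2635]; print(n,p,np.hypot(*d),np.degrees(np.arctan2(d[1],d[0])))
```

```text
top [0.59309233 0.20369003 0.2198    ] 0.11600029128927394 -31.0376957768205
side [0.59312706 0.20330636 0.2198    ] 0.1162282895628519 -31.19092225912881
```

Request:
{"method": "play_rows", "body": {
  "increments": [
    {"dp": [-0.4, -0.6, 8], "delta_rot": [0, 0, 0], "gripper": 0.1},
    {"dp": [0, 0, 16], "delta_rot": [0, 0, 0], "gripper": 0.1},
    {"dp": [0, 0, 20], "delta_rot": [0, 0, 0], "gripper": 0.1},
    {"dp": [0, 0, 20], "delta_rot": [0, 0, 0], "gripper": 0.1},
    {"dp": [0, 0, 14], "delta_rot": [0, 0, 0], "gripper": 0.1},
    {"dp": [0, 0, 7], "delta_rot": [0, 0, 0], "gripper": 0.1},
    {"dp": [0, 0, 4], "delta_rot": [0, 0, 0], "gripper": 0.1},
    {"dp": [0, 0, 0], "delta_rot": [0, 0, 0], "gripper": 0.1},
    {"dp": [0, 0, 0], "delta_rot": [0, 0, 0], "gripper": 0.1},
    {"dp": [0, 0, 0], "delta_rot": [0, 0, 0], "gripper": 0.1}
  ]
}}

```text
clock: 23.3
ee_pos: [0.494, 0.264, 0.1347]
ee_rot: [0.0, 0.877, 0.48, 0.001]
wrist_force: [0.7, 0.2, -3.3]
gripper_width: 0.319
```

```bash
python3 go.py .493 .2635 .1238 57.35
python3 - <<'E'
from bench import optics
import cv2, numpy as np
a=[]
for n,(x,y) in {"top":(210,165),"side":(278,132)}.items():
    im=optics.snapshot(n)["color"][:,:,::-1]; cv2.imwrite(f"pics/{n}17.png",im)
    a.append(cv2.resize(im[y:y+65,x:x+60],None,fx=6.6,fy=6.6,interpolation=cv2.INTER_CUBIC))
cv2.imwrite("pics/d17.png",np.hstack(a))
E
```

```text
t 23.3 p [0.494  0.264  0.1347] yaw 57.35 tz [ 1.7e-03  8.0e-04 -1.0e+00] q [ 0.4   0.09  1.72  0.    1.33 -0.6 ] g 0.319
dp mm [-0.9 -0.5 10.9]
rot [ 0.001  -0.0015 -0.0001] dp after rot [-0.9 -0.5 10.9]
```

View pics/d17.png

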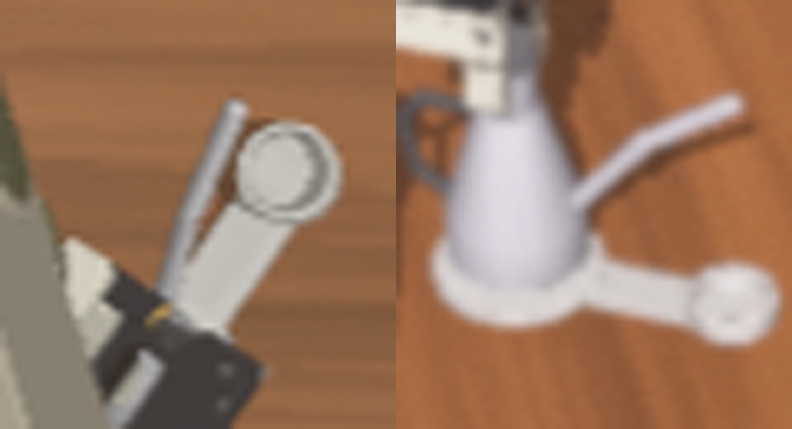

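Run:
```python
from h import *
for n,u,v in(("top",245.4,180.7),("side",329.0,147.3)):
    p=at(n,u,v,.132);d=p[:2]-[.4938,.2638]; print(n,p,np.hypot(*d),np.degrees(np.arctan2(d[1],d[0])))
```

```text
top [0.59324731 0.2040216  0.132     ] 0.11603113681027005 -31.01033639636363
side [0.59278932 0.20271947 0.132     ] 0.11631730848349803 -31.676313341427726
```

Request:
{"method": "play_rows", "body": {
  "increments": [
    {"dp": [-0.8, -0.6, 3], "delta_rot": [0, 0, 0.022], "gripper": 0.1},
    {"dp": [0, 0, 3], "delta_rot": [0, 0, 0], "gripper": 0.1},
    {"dp": [0, 0, 2], "delta_rot": [0, 0, 0], "gripper": 0.1},
    {"dp": [0, 0, 1], "delta_rot": [0, 0, 0], "gripper": 0.1},
    {"dp": [0, 0, 0], "delta_rot": [0, 0, 0], "gripper": 0.1},
    {"dp": [0, 0, 0], "delta_rot": [0, 0, 0], "gripper": 0.1}
  ]
}}

```text
clock: 24.0
ee_pos: [0.4924, 0.2633, 0.1246]
ee_rot: [0.0, 0.883, 0.47, -0.0]
wrist_force: [0.3, -0.1, -3.6]
gripper_width: 0.318
```

Request:
{"method": "play_rows", "body": {
  "increments": [
    {"dp": [0, 0, 0.7], "delta_rot": [0, 0, 0], "gripper": 0.1},
    {"dp": [0, 0, 0.7], "delta_rot": [0, 0, 0], "gripper": 0.1},
    {"dp": [0, 0, 0], "delta_rot": [0, 0, 0], "gripper": 0.1}
  ]
}}

```text
clock: 24.3
ee_pos: [0.4926, 0.2634, 0.1238]
ee_rot: [0.0, 0.883, 0.47, 0.0]
wrist_force: [-1.5, -1.5, 1.8]
gripper_width: 0.318
```

Request:
{"method": "play_rows", "body": {
  "increments": [
    {"dp": [0, 0, 0.6], "delta_rot": [0, 0, 0], "gripper": 0.1},
    {"dp": [0, 0, 0], "delta_rot": [0, 0, 0], "gripper": 0.1}
  ]
}}

```text
clock: 24.5
ee_pos: [0.4927, 0.2634, 0.1239]
ee_rot: [0.0, 0.883, 0.47, 0.0]
wrist_force: [-3.5, -2.5, 7.1]
gripper_width: 0.317
```

Contact, with +7 N. Before releasing I'll check the pose.

Run:
```python
from bench import optics
import cv2, numpy as np
a=[]
for n,(x,y) in {"top":(210,165),"side":(278,132)}.items():
    im=optics.snapshot(n)["color"][:,:,::-1]; cv2.imwrite(f"pics/{n}18.png",im)
    a.append(cv2.resize(im[y:y+65,x:x+60],None,fx=6.6,fy=6.6,interpolation=cv2.INTER_CUBIC))
cv2.imwrite("pics/d18.png",np.hstack(a))
```

```text
(no output)
```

View pics/d18.png

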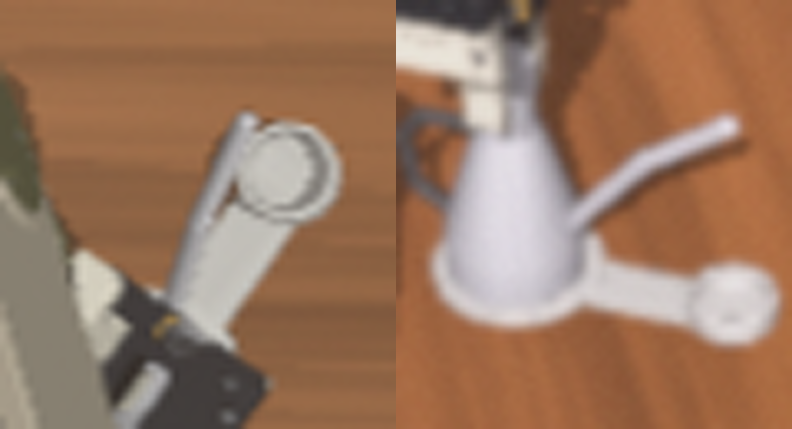

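Run:
```python
from h import *
for n,u,v in(("top",247.4,182.8),("side",328.5,150.6)):
    p=at(n,u,v,.121); print(n,p)
```

```text
top [0.58991006 0.20049428 0.121     ]
side [0.59052172 0.20051571 0.121     ]
```

Request:
{"method": "play_rows", "body": {
  "increments": [
    {"dp": [0, 0, -0.8], "delta_rot": [0, 0, 0], "gripper": 0.1},
    {"dp": [0, 0, 0], "delta_rot": [0, 0, 0], "gripper": 0.35},
    {"dp": [0, 0, 0], "delta_rot": [0, 0, 0], "gripper": 0.45},
    {"dp": [0, 0, 0], "delta_rot": [0, 0, 0], "gripper": 0.6},
    {"dp": [0, 0, 0], "delta_rot": [0, 0, 0], "gripper": 0.6},
    {"dp": [0, 0, 0], "delta_rot": [0, 0, 0], "gripper": 0.6},
    {"dp": [0, 0, -5], "delta_rot": [0, 0, 0], "gripper": 0.6},
    {"dp": [0, 0, -10], "delta_rot": [0, 0, 0], "gripper": 0.6},
    {"dp": [0, 0, -20], "delta_rot": [0, 0, 0], "gripper": 0.6},
    {"dp": [0, 0, -30], "delta_rot": [0, 0, 0], "gripper": 0.6},
    {"dp": [0, 0, -30], "delta_rot": [0, 0, 0], "gripper": 0.6},
    {"dp": [0, 0, -30], "delta_rot": [0, 0, 0], "gripper": 0.6},
    {"dp": [0, 0, 0], "delta_rot": [0, 0, 0], "gripper": 0.6}
  ]
}}

```text
clock: 25.9
ee_pos: [0.4948, 0.2644, 0.2552]
ee_rot: [0.0, 0.883, 0.47, 0.005]
wrist_force: [0.4, -0.3, 0.0]
gripper_width: 0.598
```

```bash
python3 go.py .35 .45 .28
```

```text
t 25.9 p [0.4948 0.2644 0.2552] yaw 56.09 tz [ 0.0089  0.0038 -1.    ] q [ 0.4   0.01  1.58  0.    1.54 -0.58] g 0.598
dp mm [  73.4 -223.6  -25.3]
```

Now I move clear and check everything.

Request:
{"method": "play_rows", "body": {
  "increments": [
    {"dp": [7, -22, -2.5], "delta_rot": [0, 0, 0], "gripper": 0.6},
    {"dp": [7, -22, -2.5], "delta_rot": [0, 0, 0], "gripper": 0.6},
    {"dp": [7, -22, -2.5], "delta_rot": [0, 0, 0], "gripper": 0.6},
    {"dp": [7, -22, -2.5], "delta_rot": [0, 0, 0], "gripper": 0.6},
    {"dp": [7, -22, -2.5], "delta_rot": [0, 0, 0], "gripper": 0.6},
    {"dp": [7, -22, -2.5], "delta_rot": [0, 0, 0], "gripper": 0.6},
    {"dp": [7, -22, -2.5], "delta_rot": [0, 0, 0], "gripper": 0.6},
    {"dp": [7, -22, -2.5], "delta_rot": [0, 0, 0], "gripper": 0.6},
    {"dp": [7, -22, -2.5], "delta_rot": [0, 0, 0], "gripper": 0.6},
    {"dp": [7, -22, -2.5], "delta_rot": [0, 0, 0], "gripper": 0.6},
    {"dp": [0, 0, 0], "delta_rot": [0, 0, 0], "gripper": 0.6},
    {"dp": [0, 0, 0], "delta_rot": [0, 0, 0], "gripper": 0.6}
  ]
}}

```text
clock: 27.1
ee_pos: [0.3487, 0.4441, 0.2733]
ee_rot: [0.0, 0.882, 0.471, -0.0]
wrist_force: [-1.0, -0.1, -0.1]
gripper_width: 0.601
```

Run:
```python
from bench import optics
import cv2, numpy as np
a=[]
for n,(x,y) in {"top":(210,170),"side":(278,132)}.items():
    im=optics.snapshot(n)["color"][:,:,::-1]; cv2.imwrite(f"pics/{n}20.png",im)
    a.append(cv2.resize(im[y:y+65,x:x+60],None,fx=6.6,fy=6.6,interpolation=cv2.INTER_CUBIC))
cv2.imwrite("pics/d20.png",np.hstack(a))
```

```text
(no output)
```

View pics/d20.png

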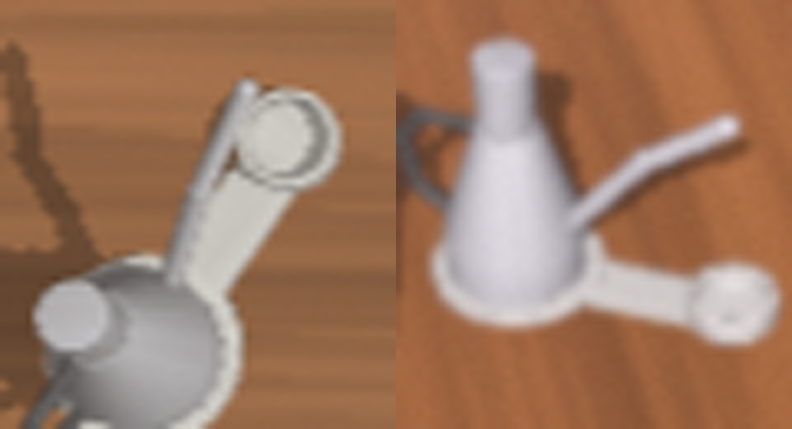

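View pics/top20.png

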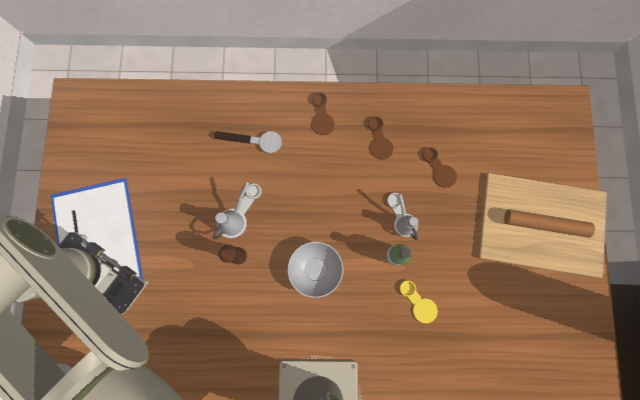

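View pics/side20.png

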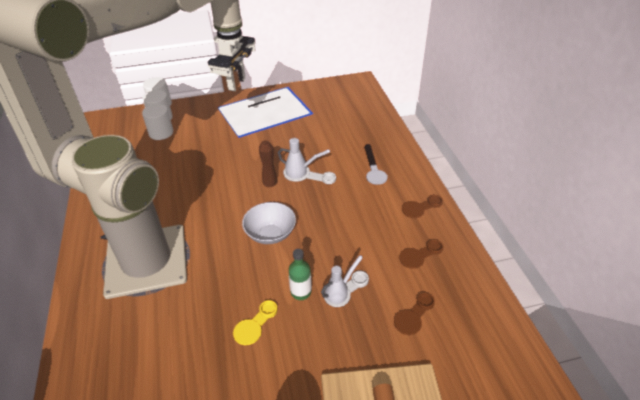

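Run:
```python
from h import *
print(at("top",220.5,217.3,.136),at("side",294.1,139.9,.136)); print(at("top",247.5,182.8,.121),at("side",328.5,150.7,.121))
for n in("top","side"):
    d=cv2.absdiff(cv2.imread(f"pics/{n}0.png"),cv2.imread(f"pics/{n}20.png")).max(2)
    B={"top":{"mill":(220,245,248,266),"bottle":(385,242,412,265),"bowl":(288,242,345,298),"cutter":(212,128,284,155)},"side":{"mill":(260,138,277,188),"bottle":(287,248,312,300),"bowl":(242,204,297,244),"cutter":(362,143,389,186)}}[n]
    print(n,{k:(int((d[b:e,a:c]>40).sum())) for k,(a,b,c,e) in B.items()})
```

```text
[0.4924402  0.26463704 0.136     ] [0.49365064 0.26403343 0.136     ]
[0.58991345 0.20022229 0.121     ] [0.59039407 0.20002505 0.121     ]
top {'mill': 0, 'bottle': 0, 'bowl': 0, 'cutter': 0}
side {'mill': 0, 'bottle': 0, 'bowl': 0, 'cutter': 0}
```

Both cans are in place and the bystanders are unchanged, so I'm handing in.

```bash
python3 -c "
from bench import r
print(r.job_done())"
```

```text
the job is handed in; nothing more can be done
None
```

Both oil cans are back on their own rests. I moved the small can first, from the large rest to the aluminium small rest, then set the large can on the large rest. Each can was lowered until the wrist force showed contact (about 8 N or less), then released. The job was handed in at about 27 s.

| Can | Spout tip from cup centre | Can axis from pad centre | View that fits less well |
|---|---|---|---|
| Small | about 1–2.5 mm | about 1 mm (top view) | side view, axis about 3.5 mm off |
| Large | about 1–3 mm | about 1–2 mm | top view, tip about 3 mm off |

- **Camera disagreement:** the two cameras differ by about 3 mm along y, roughly the stated calibration error. I averaged them.
- **Bystanders:** comparing pictures from before and after showed no change at the mill, bottle, bowl or pizza cutter. The yellow and brown look-alikes were not touched.
- **Refused call:** one move call was refused for a missing gripper field. It moved nothing, and I reissued it.

No check failed.

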